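# Close up a batch of flight controllers and take its record photographs

### The arm

A 7-joint arm with a two-finger parallel gripper is mounted at the origin on the work surface. World frame = base frame: x ahead of the robot, y to its left, z up, the work surface at z = 0. Lengths are in m, angles in degrees, forces in N, time in s.
With the tool pointing down it reaches from about 0.4 to 0.85 m from the base axis. Payload 10.4 kg.
Tool frame: the origin (TCP) lies midway between the tips of the shut fingers; the grasp point (between the pads) lies 19 mm behind it; x points along the fingers, y is the direction in which the jaws open and shut, and the axes are right-handed (so a half turn about x gives the same grasp; the last joint's range is limited). The gripper opens to 87 mm and grips with 3 to 60 N. Pads are 19 mm wide; open, the fingers measure 117 mm over their backs; the gripper's body (75 mm by 190 mm) begins 51 mm behind the grasp point.
Start: joints at [69.752, 19.034, -3.707, 83.658, 1.238, 77.344, -5.071], TCP at [0.203, -0.591, 0.223] pointing down, gripper open.
Joint ranges: [-148.97, 148.97], [-28.65, 121.19], [-84.17, 76.75], [9.2, 138.47], [-72.65, 252.65], [3.7, 117.97], [-149.18, 149.18]. Speed limits (degrees/s): [127.2, 127.2, 159.86, 159.86, 180, 180, 180].

### API

Orientations are given as a 3x3 rotation matrix whose columns are the frame's x, y, z axes.
In Python, from rig import read_state, vision, ticket gives the robot as it stands.
- The arm moves only by the tool servo_tool, never from a script. Its argument "motion" is text: rows parted by semicolons, each of 7 numbers parted by spaces: the shift along the tool's x, y, z in units of 30 mm (1.0 is 30 mm), then the turn, a rotation vector about the tool's x, y, z in units of 6 degrees (1.0 is 6 degrees), then the closure in counts, from 0 (fully open) to 255 (shut). A call has 1 to 12 rows; each row is the pose to reach, as a shift and turn from the pose commanded when the call began, along the tool's axes at that moment; what a row does not reach only later rows make up. A row lasts 1/12 s, in which the tool goes at most 41.7 mm and 7.16 degrees, less where a joint would pass 70% of its speed; a pose out of reach is approached as far as the arm can. A call with a gripper value outside its range is refused whole. The fingers move at their own pace and stop on an object; "newtons" is the grip in N (left out, the last holds). Time passes only in rows, so rows that repeat a pose let the fingers close. It gives the time, the measured TCP pose, the force and the opening at its end, in the units of the state.
- read_state(): the state, without advancing time (a new reading comes with each control period).
- vision.snapshot(name): name is "scene" or "top" or "wrist"; returns (picture, depth): 400x640x3 uint8, red, green, blue; 400x640 float32, m along the optical axis (not along the pixel's ray), 0 where there is no reading.
- vision.camera_model(name): a dict with "K" (3x3 intrinsics, pixels), "world_from_camera" (4x4, takes a point from camera to world coordinates); the wrist camera has in their place "mount" (4x4, takes a point from camera to tool coordinates, whose origin is the TCP and whose axes are the tool frame's). Camera axes: x right, y down, z forward; pixel columns grow to the right and rows downward; lengths in m; the calibration is good to about 2 mm. A picture is of the moment at which its call begins: read the wrist's pose just before it. camera_model takes no time and is no camera call.
- ticket.sign_off(): hands the job in, once; it reports no verdict.
The state is a dict: "clock": time; "joint_pos": joint angles; "qvel": joint speeds; "effort": joint torques, N m; "position": TCP position; "eef_rot": TCP orientation; "force": force on the tool from outside, world axes, zero at the start; "moment": the same for the moment, N m; "finger_gap": opening from 0.0 (shut) to 1.0 (fully open).
Only numpy, scipy, OpenCV 4.12 (cv2) and the standard library are available. Lean on these libraries where they do the work, as an engineer would, in place of code of your own. Each camera call takes 0.05 s, during which the arm holds its last target.

### The job

Press the lid of every clear flight-controller case fully home, stand all the cases upright and well on the grey photo board, and switch on the photo lamp at its rocker switch. Then take two record pictures of the batch with the two-stage release button: each time press it to its halfway stop, pause there for about a second while the camera focuses, press it fully down, and let it come right up again. Switch the lamp off at the end and leave the closed cases on the board; do not fire the shutter while any lid is still proud, and leave the drone parts lying about undisturbed.

Things in the scene. Friction and masses are not known exactly. Their poses are not given: they have to be found in the camera images.
- case1_mid (a point): A flight controller (green circuit board) in a clear polycarbonate case, loose, about 85 g. The case's base is a square box 54 x 54 mm and 28 mm high with straight sides, to be gripped across either pair of sides; the lid plate stands on top of it. This point is on the case's centre line 17 mm above its underside; its z axis points up out of the lid, x and y are square to the sides. Three or four cases are present; they start scattered on the bench top (z = 0).
- lid1_top (a point): Centre of the top face of this case's clear lid plate (48 x 48 mm, 6 mm thick, black seal under it): 34 mm above the case's underside when the lid is home, up to 40 mm when it is proud.
- lid1 (a joint): How far this lid has been pressed down, in m: 0 to 0.002 at the start (proud), 0.006 fully home. It resists with about 7 N all the way and stays where it is left.
- case2_mid (a point): Another flight-controller case, the same as case1.
- lid2_top (a point): The same point on the lid of case2.
- lid2 (a joint): The same for the lid of case2.
- case3_mid (a point): Another flight-controller case, the same as case1.
- lid3_top (a point): The same point on the lid of case3.
- lid3 (a joint): The same for the lid of case3.
- case4_mid (a point): Another flight-controller case, the same as case1.
- lid4_top (a point): The same point on the lid of case4.
- lid4 (a joint): The same for the lid of case4.
- board: Matt grey photo board fixed to the bench, 260 x 260 mm, 6 mm thick. The origin is the centre of its underside, on the bench; x and y run along its edges, z is up.
- camera: Camera on a short table stand, fixed, aimed across the board along its own -y; not to be touched. Origin under the stand's foot (90 mm round), 285 to 305 mm from the board's middle along the board's +y; it is 120 mm wide in x, reaches 80 mm forward to the lens front (its -y), 25 mm back, and is 215 mm high with its radio receiver.
- release: Wireless two-stage shutter release, fixed to the bench: a grey box 66 x 66 mm, 31 mm high over its metal collar, with a round black button in the middle of its top. The origin is the centre of its underside on the bench, z up.
- release_top (a point): Centre of the button's flat top, 30 mm across, 45 mm above the bench when up; it goes down with the button: 41 mm at the halfway stop, 37 mm fully down.
- release_half (a joint): First stage of the button, in m: 0 up, 0.004 at the halfway stop. A light spring, 1.4 N at first and 3 N at the stop; it comes back up by itself.
- release_full (a joint): Second stage of the button beyond the halfway stop, in m: 0 until pressed with more than about 9 N, 0.004 fully down, which takes about 12 N. It springs back by itself. The stages add up to 8 mm of travel.
- lampbox: White in-line switch box of the photo lamp, fixed to the bench: 80 mm (x) by 46 mm (y), 24 mm high, its lead leaving at -x. Origin at the centre of its underside, z up. The black rocker in the middle of its top, 48 x 22 mm, rocks about the y direction; a white dash marks its lamp-on end (+x).
- rocker (a joint): Rocker angle in rad: -0.18 off (its start, within 0.03), 0.18 on. Press its top face 18 mm along the box's +x from the middle to switch on, 18 mm along -x to switch off: about 5 N. There the face is 32 mm above the bench with the rocker level, 35 mm at the raised end, 29 mm at the end that is down. It stays where it is left.
- guard: Matt black carbon propeller guard, a three-spoked ring 144 mm across and 12 mm high lying loose on the bench; leave it alone. Origin at its centre, on its underside.
- mount1: Red anodised aluminium motor mount, a flanged round boss 36 mm across and 22 mm high, loose; leave it alone. Origin at the centre of its underside.
- mount2: Second red motor mount, the same as mount1; leave it alone.
- buckle: Grey plastic battery-strap buckle, 44 x 30 x 8 mm, loose; leave it alone. Origin at the centre of its underside.
There are look-alikes about, which are no part of the job. What is shaped like the part that bears case2_mid but pink or purple is not meant.

How it is judged:
By the outcome, as a careful person would: the job done as asked, in the order asked, and still so for the second after the job is handed in, with the robot touching nothing.
Of case1, case2, case3, case4 only 3 to 4 are there at a start; the rules pass over those that are not, and their reading is None.
At some moment in a run one of case1, case2, case3, case4 may be knocked a few centimetres aside while the robot is not near it.
Once in a run the grip may slacken for a moment while it holds something.
It also fails if it takes over 210 s, if anything falls off the work surface, if the arm or the gripper's body presses on something with over 40 N, if the wrist force passes 120 N, or if a joint passes its speed limit or range.

## Working session

There is one attempt and no reset: what is moved stays moved. The work goes in short steps, Python scripts to look and compute and a tool call to move; the robot and the scene stay as the last step left them, time stands still between calls to the robot, and variables do not carry over. Pictures are saved under pics/ and viewed, and the job is handed in when it is done.

Besides the shell and the picture viewer there is one more tool, called after "Call:" as name(argument=value, ...) on one line, values as JSON. servo_tool: Moves the arm, as the interface text tells. Its arguments: {"type":"object","properties":{"motion":{"type":"string"},"newtons":{"type":"number"}},"required":["motion"]}

```bash
mkdir -p pics; ls; cat > h.py <<'E'
import numpy as np, cv2
from rig import read_state, vision, ticket
def snap(n,f=None):
    p,d=vision.snapshot(n)
    if f: cv2.imwrite('pics/'+f+'.png',p[:,:,::-1])
    return p,d
E
python3 - <<'E'
from h import *
np.set_printoptions(precision=4,suppress=True)
s=read_state()
print(s)
for n in ['scene','top','wrist']:
    p,d=snap(n,n+'0'); np.savez('/tmp/'+n+'0.npz',p=p,d=d); print(n,vision.camera_model(n))
E
```

```text
pics
{'clock': 0.0, 'joint_pos': array([69.7536, 19.0713, -3.708 , 83.7066,  1.2393, 77.3445, -5.0712]), 'qvel': array([ 0.0203,  0.0953,  0.0738,  0.0129,  0.0622, -0.0044,  0.0856]), 'effort': array([  0.0008, -62.3258,   0.0251, -38.9893,  -0.0611,   0.0399,
         0.0001]), 'position': array([ 0.2028, -0.5907,  0.2218]), 'eef_rot': array([[-0.0006,  0.3248, -0.9458],
       [ 0.0013, -0.9458, -0.3248],
       [-1.    , -0.0014,  0.0001]]), 'force': array([-0.681 ,  0.2552,  0.8447]), 'moment': array([ 0.0318, -0.0041, -0.0017]), 'finger_gap': 0.9969754797180032}
scene {'K': array([[498.088 ,   0.    , 320.046 ],
       [  0.    , 498.088 , 196.5969],
       [  0.    ,   0.    ,   1.    ]]), 'world_from_camera': array([[ 0.175 ,  0.6671, -0.7242,  1.5414],
       [ 0.9845, -0.11  ,  0.1366, -0.135 ],
       [ 0.0114, -0.7368, -0.676 ,  0.9581],
       [ 0.    ,  0.    ,  0.    ,  1.    ]])}
top {'K': array([[405.0115,   0.    , 319.4735],
       [  0.    , 405.0115, 199.8411],
       [  0.    ,   0.    ,   1.    ]]), 'world_from_camera': array([[ 0.0701, -0.9758,  0.2072,  0.3113],
       [-0.9975, -0.0682,  0.0161,  0.0599],
       [-0.0016, -0.2078, -0.9782,  1.329 ],
       [ 0.    ,  0.    ,  0.    ,  1.    ]])}
wrist {'K': array([[289.0086,   0.    , 321.0976],
       [  0.    , 289.0086, 196.4672],
       [  0.    ,   0.    ,   1.    ]]), 'mount': array([[-0.    , -0.258 ,  0.9662, -0.1627],
       [ 1.    ,  0.001 ,  0.0003,  0.    ],
       [-0.0011,  0.9662,  0.258 , -0.0713],
       [ 0.    ,  0.    ,  0.    ,  1.    ]])}
```

View pics/top0.png

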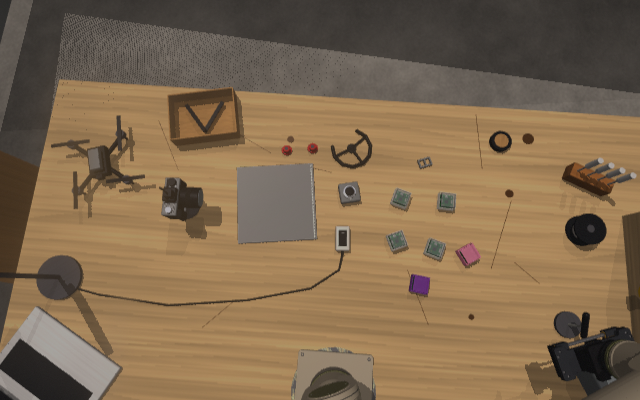

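View pics/scene0.png

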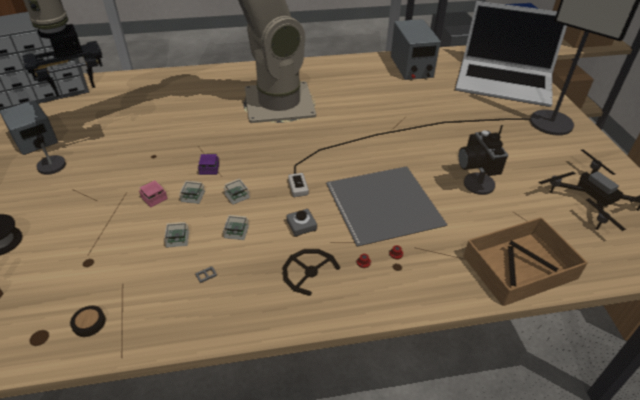

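View pics/wrist0.png

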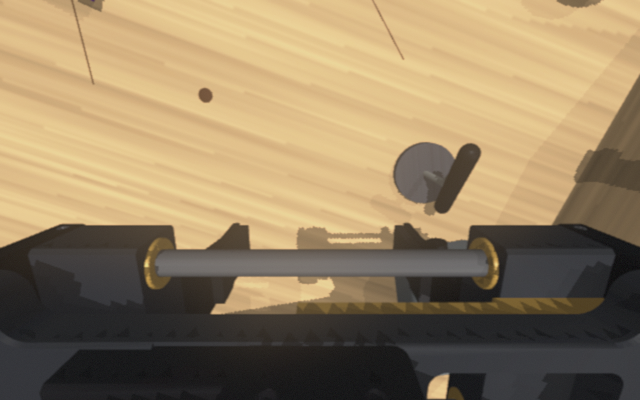

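The top view shows four clear cases at about (401,199), (447,202), (397,241) and (435,249), with pink and purple decoys at (468,254) and (420,285). The board is centred near (276,203), the release is at (349,193), and the lamp box is at (343,239). I'll measure these next.

```bash
cat >> h.py <<'E'
def ray(n,u,v,z,M=None):
    c=vision.camera_model(n); K=c['K']; T=c['world_from_camera'] if M is None else M
    d=T[:3,:3]@np.array([(u-K[0,2])/K[0,0],(v-K[1,2])/K[1,1],1]); o=T[:3,3]
    return o+d*(z-o[2])/d[2]
def proj(n,P,M=None):
    c=vision.camera_model(n); K=c['K']; T=c['world_from_camera'] if M is None else M
    q=T[:3,:3].T@(np.array(P)-T[:3,3]); return K[:2,:2]@(q[:2]/q[2])+K[:2,2]
def wristM():
    s=read_state(); T=np.eye(4);T[:3,:3]=s['eef_rot'];T[:3,3]=s['position']
    return T@vision.camera_model('wrist')['mount']
E
python3 - <<'E'
from h import *
np.set_printoptions(precision=3,suppress=True)
for n in ['scene','top']:
    d=np.load(f'/tmp/{n}0.npz'); p,dep=d['p'],d['d']
    c=vision.camera_model(n);K=c['K'];T=c['world_from_camera']
    v,u=np.mgrid[0:400,0:640]
    X=np.stack([(u-K[0,2])/K[0,0]*dep,(v-K[1,2])/K[1,1]*dep,dep],-1)@T[:3,:3].T+T[:3,3]
    np.save(f'/tmp/{n}X.npy',X)
    h=((X[...,2]>0.016)&(X[...,2]<0.1)&(dep>0)).astype(np.uint8)
    k,lab,st,ce=cv2.connectedComponentsWithStats(h)
    for i in range(1,k):
        if st[i,4]>40:
            P=X[lab==i]; col=p[lab==i].mean(0)
            print(n,ce[i].round(),st[i,4],'ctr',(P.min(0)+P.max(0))/2,'mean',P.mean(0),'ext',np.ptp(P,0),'z',P[:,2].max(),col.round())
g=np.load('/tmp/top0.npz')['p']
cv2.imwrite('pics/topz.png',cv2.resize(g[130:300,225:485,::-1],None,fx=3,fy=3,interpolation=cv2.INTER_CUBIC))
g=np.load('/tmp/scene0.npz')['p']
cv2.imwrite('pics/scz.png',cv2.resize(g[140:300,130:460,::-1],None,fx=2.4,fy=2.4,interpolation=cv2.INTER_CUBIC))
E
```

```text
scene [396.   3.] 77 ctr [-0.747  0.653  0.035] mean [-0.735  0.649  0.035] ext [0.056 0.045 0.036] z 0.052633771836782306 [73. 72. 71.]
scene [441.  13.] 166 ctr [-0.549  0.804  0.057] mean [-0.54   0.799  0.058] ext [0.062 0.041 0.082] z 0.09782464061115759 [34. 33. 34.]
scene [113.  14.] 218 ctr [-0.741 -0.646  0.058] mean [-0.733 -0.643  0.059] ext [0.064 0.045 0.084] z 0.09992941183583315 [87. 87. 86.]
scene [413.  62.] 958 ctr [-0.168  0.55   0.058] mean [-0.114  0.53   0.058] ext [0.218 0.126 0.084] z 0.09991735659100431 [51. 50. 48.]
scene [508.  68.] 4395 ctr [-0.01   0.871  0.058] mean [-0.044  0.89   0.038] ext [0.403 0.418 0.084] z 0.09996334061884993 [75. 74. 73.]
scene [70. 81.] 668 ctr [-0.188 -0.719  0.058] mean [-0.157 -0.717  0.06 ] ext [0.104 0.096 0.084] z 0.09974327939874816 [70. 69. 68.]
scene [25. 93.] 1214 ctr [-0.022 -0.858  0.058] mean [-0.102 -0.856  0.06 ] ext [0.244 0.177 0.084] z 0.09997791490174024 [68. 69. 69.]
scene [279.  97.] 946 ctr [-0.008  0.008  0.058] mean [ 0.057 -0.002  0.058] ext [0.193 0.177 0.084] z 0.09997288119475178 [66. 61. 53.]
scene 
[... 4425 characters left out ...]
9854886084519743 [54. 47. 41.]
top [420. 283.] 299 ctr [ 0.34  -0.252  0.033] mean [ 0.34  -0.25   0.038] ext [0.059 0.06  0.031] z 0.04843072299631923 [ 94.  49. 105.]
top [ 49. 365.] 4106 ctr [0.052 0.841 0.036] mean [0.02  0.868 0.019] ext [0.271 0.37  0.041] z 0.05690808250557988 [104. 100.  96.]
top [580. 329.] 127 ctr [ 0.239 -0.728  0.058] mean [ 0.24  -0.721  0.067] ext [0.044 0.046 0.084] z 0.09992407230150091 [36. 34. 32.]
top [329. 372.] 233 ctr [0.05  0.011 0.058] mean [0.065 0.018 0.06 ] ext [0.055 0.118 0.082] z 0.09875061956613429 [76. 69. 55.]
top [589. 381.] 315 ctr [ 0.089 -0.744  0.058] mean [ 0.094 -0.743  0.06 ] ext [0.073 0.04  0.084] z 0.09976228377932195 [36. 36. 36.]
```

View zooms.

View pics/topz.png

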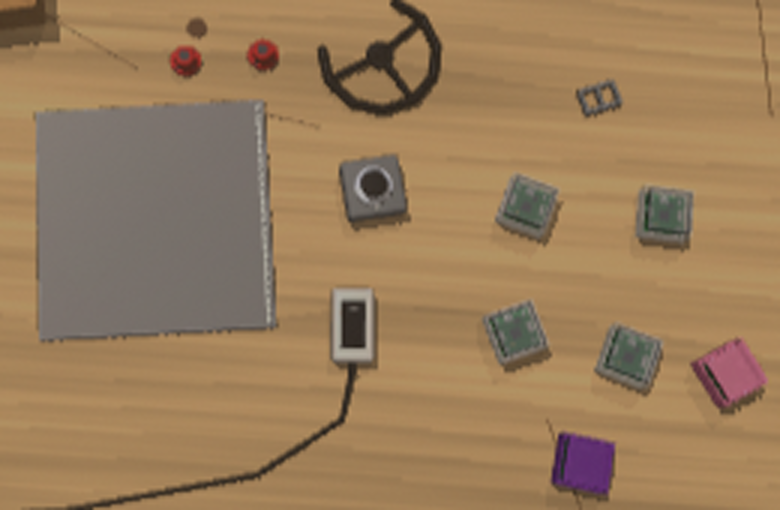

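View pics/scz.png

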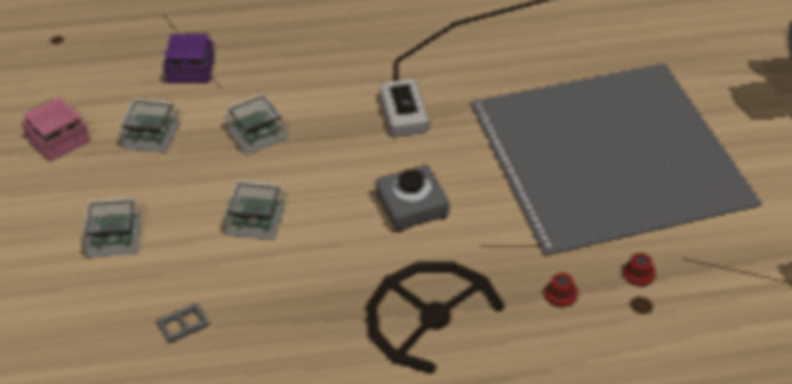

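```bash
cat >> h.py <<'E'
from scipy.spatial.transform import Rotation as Ro
def Rdown(yaw): # tool x down, tool z horizontal at angle yaw(deg)
    a=np.radians(yaw); x=np.array([0,0,-1.]); z=np.array([np.cos(a),np.sin(a),0]); return np.stack([x,np.cross(z,x),z],1)
def yaw():
    z=read_state()['eef_rot'][:,2]; return np.degrees(np.arctan2(z[1],z[0]))
def go(P,yw=None):
    s=read_state();R=s['eef_rot'];yw=yaw() if yw is None else yw
    t=R.T@(np.array(P)-s['position'])/0.03
    r=Ro.from_matrix(R.T@Rdown(yw)).as_rotvec(degrees=True)/6
    print('to',np.round(P,4),yw,'->',np.round(t,2),np.round(r,2),'| t',round(s['clock'],2))
E
python3 - <<'E'
from h import *
np.set_printoptions(precision=4,suppress=True)
print(yaw()); go([0.45,-0.28,0.27])
go([0.45,-0.28,0.27],180)
X=np.load('/tmp/topX.npy'); p=np.load('/tmp/top0.npz')['p']
# board mask
g=p.astype(int); m=((np.ptp(g,axis=2)<22)&(g.mean(2)>70)).astype(np.uint8); m[:,:230]=0;m[:,325:]=0;m[:150]=0;m[255:]=0
c=max(cv2.findContours(m,0,2)[0],key=cv2.contourArea); pts=np.array([ray('top',u,v,0.006)[:2] for u,v in c[:,0]],np.float32)
print(cv2.minAreaRect(pts))
p=np.load('/tmp/scene0.npz')['p'];g=p.astype(int); m=((np.ptp(g,axis=2)<22)&(g.mean(2)>55)).astype(np.uint8); m[:,:322]=0;m[:,450:]=0;m[:165]=0;m[246:]=0
c=max(cv2.findContours(m,0,2)[0],key=cv2.contourArea); pts=np.array([ray('scene',u,v,0.006)[:2] for u,v in c[:,0]],np.float32)
print(cv2.minAreaRect(pts))
E
```

```text
-161.04524883369453
to [ 0.45 -0.28  0.27] -161.04524883369453 -> [ -1.6   -7.13 -11.16] [-0.    0.    0.01] | t 0.15
to [ 0.45 -0.28  0.27] 180 -> [ -1.6   -7.13 -11.16] [3.16 0.   0.01] | t 0.15
((0.5726549029350281, 0.22605407238006592), (0.25810325145721436, 0.2573024332523346), 7.305678844451904)
((0.5747841596603394, 0.22807946801185608), (0.2599349915981293, 0.2584896683692932), 7.301407337188721)
```

Call:
servo_tool(motion="-0.8 -3.5 -5.5 1.5 0 0 0; -1.6 -7.1 -11.2 3.2 0 0 0;-1.6 -7.1 -11.2 3.2 0 0 0;-1.6 -7.1 -11.2 3.2 0 0 0;-1.6 -7.1 -11.2 3.2 0 0 0;-1.6 -7.1 -11.2 3.2 0 0 0;-1.6 -7.1 -11.2 3.2 0 0 0;-1.6 -7.1 -11.2 3.2 0 0 0;-1.6 -7.1 -11.2 3.2 0 0 0;-1.6 -7.1 -11.2 3.2 0 0 0;-1.6 -7.1 -11.2 3.2 0 0 0;-1.6 -7.1 -11.2 3.2 0 0 0")

```text
clock: 1.15
position: [0.4525, -0.2791, 0.2705]
eef_rot: [[0.0, -0.001, -1.0], [0.0, -1.0, 0.001], [-1.0, -0.0, -0.0]]
force: [-0.2, -1.3, -0.3]
finger_gap: 0.997
```

```bash
python3 - <<'E'
from h import *
s=read_state();print(s['position'],yaw(),s['joint_pos'],s['clock'])
M=wristM();p,d=snap('wrist','w1');np.savez('/tmp/w1.npz',p=p,d=d,M=M)
E
```

```text
[ 0.4525044  -0.27907335  0.2705268 ] 179.95534579698665 [ 43.04039117   6.94140289 -17.76733424  92.81741125   2.13683351
  80.57372916 -64.99952604] 1.15
```

View pics/w1.png

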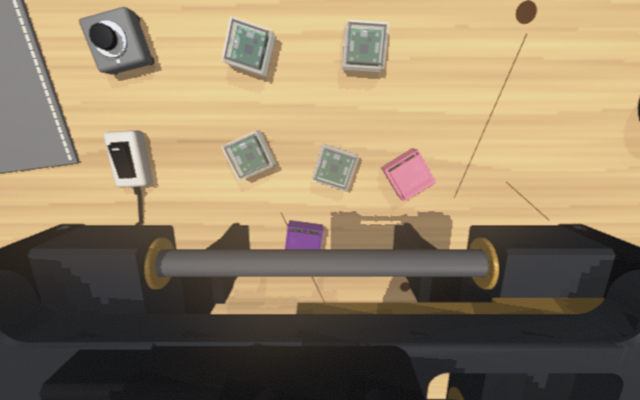

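```bash
cat >> h.py <<'E'
def cloud(n,d,M=None):
    c=vision.camera_model(n);K=c['K'];T=c['world_from_camera'] if M is None else M
    v,u=np.mgrid[0:400,0:640]
    return np.stack([(u-K[0,2])/K[0,0]*d,(v-K[1,2])/K[1,1]*d,d],-1)@T[:3,:3].T+T[:3,3]
def objs(n,p,d,M=None,zmin=0.016,zmax=0.06,amin=150,base=0,lim=(0.25,0.8,-0.5,0.5)):
    X=cloud(n,d,M); h=((X[...,2]>zmin)&(X[...,2]<zmax)&(d>0)&(X[...,0]>lim[0])&(X[...,0]<lim[1])&(X[...,1]>lim[2])&(X[...,1]<lim[3])).astype(np.uint8)
    k,lab,st,ce=cv2.connectedComponentsWithStats(h)
    for i in range(1,k):
        if st[i,4]<amin or st[i,4]>9000: continue
        P=X[lab==i]; (c,sz,a)=cv2.minAreaRect(P[:,:2].astype(np.float32))
        zz=np.percentile(P[:,2],[50,95])
        print(n,ce[i].round(),st[i,4],'rect',np.round(c,4),np.round(sz,4),'ang',round(a,1),'z50/95',zz.round(4),p[lab==i].mean(0).round())
E
python3 - <<'E'
from h import *
D=np.load('/tmp/w1.npz');objs('wrist',D['p'],D['d'],D['M'])
for n in ['scene','top']:
    E=np.load(f'/tmp/{n}0.npz');objs(n,E['p'],E['d'],zmin=.018)
cv2.imwrite('pics/w1z.png',cv2.resize(D['p'][0:210,60:460,::-1],None,fx=2,fy=2,interpolation=cv2.INTER_CUBIC))
E
```

```text
wrist [114.  40.] 3186 rect [ 0.6211 -0.0135] [0.0656 0.0659] ang 13.3 z50/95 [0.0287 0.046 ] [119. 119. 118.]
wrist [247.  44.] 2017 rect [ 0.6151 -0.1843] [0.0544 0.0541] ang 72.7 z50/95 [0.0386 0.0402] [148. 155. 145.]
wrist [366.  44.] 1974 rect [ 0.616  -0.3353] [0.0541 0.0547] ang 86.4 z50/95 [0.0387 0.0402] [153. 157. 144.]
wrist [126. 158.] 1893 rect [ 4.683e-01 -3.000e-04] [0.08   0.0466] ang 3.3 z50/95 [0.0248 0.0349] [152. 145. 137.]
wrist [247. 156.] 1523 rect [ 0.4743 -0.176 ] [0.054  0.0538] ang 23.4 z50/95 [0.0397 0.0413] [152. 154. 139.]
wrist [335. 168.] 1422 rect [ 0.4568 -0.2986] [0.054  0.0543] ang 72.2 z50/95 [0.0384 0.0398] [153. 154. 137.]
wrist [410. 175.] 1472 rect [ 0.4468 -0.4056] [0.0542 0.0546] ang 33.6 z50/95 [0.0402 0.0416] [218. 141. 158.]
wrist [303. 237.] 777 rect [ 0.3492 -0.2528] [0.0539 0.037 ] ang 82.1 z50/95 [0.0399 0.0417] [128.  82. 140.]
scene [208. 162.] 281 rect [ 0.34   -0.2482] [0.0556 0.061 ] ang 80.8 z50/95 [0.0389 0.0437] [72. 44. 81.]
scene [298. 183.] 306 rect [0.4703 0.0026] [0.0833 0.046 ] ang 1.5 z50/95 [0.0254 0.036 ] [112. 106. 
[... 1028 characters left out ...]
ng 73.7 z50/95 [0.0382 0.043 ] [104. 104.  92.]
top [447. 200.] 272 rect [ 0.6156 -0.3367] [0.0569 0.057 ] ang 86.4 z50/95 [0.0385 0.0433] [102. 103.  90.]
top [342. 238.] 345 rect [ 4.678e-01 -2.000e-04] [0.0778 0.0455] ang 3.3 z50/95 [0.0251 0.0356] [121. 112. 102.]
top [397. 239.] 279 rect [ 0.4745 -0.1766] [0.0537 0.0546] ang 23.5 z50/95 [0.039  0.0438] [103. 104.  92.]
top [435. 247.] 291 rect [ 0.4574 -0.2987] [0.0542 0.0547] ang 71.4 z50/95 [0.0376 0.0424] [101. 102.  91.]
top [469. 253.] 292 rect [ 0.4459 -0.4057] [0.0541 0.0552] ang 32.8 z50/95 [0.0401 0.0452] [158.  91. 106.]
top [420. 283.] 298 rect [ 0.3404 -0.2521] [0.0557 0.0538] ang 81.5 z50/95 [0.0401 0.0449] [ 94.  49. 106.]
```

View pics/w1z.png

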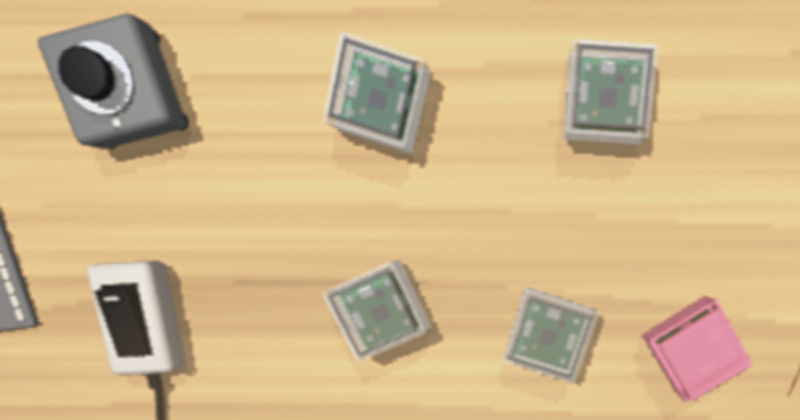

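```bash
python3 - <<'E'
from h import *
go([0.4568,-0.2986,0.060],162.2)
E
```

```text
to [ 0.4568 -0.2986  0.06  ] 162.2 -> [ 7.01  0.6  -0.18] [ 2.93  0.   -0.  ] | t 1.2
```

Call:
servo_tool(motion="1.2 0.3 -0.1 1 0 0 255;2.4 0.6 -0.18 2 0 0 255;3.6 0.6 -0.18 2.93 0 0 255;4.8 0.6 -0.18 2.93 0 0 255;6 0.6 -0.18 2.93 0 0 255;6.8 0.6 -0.18 2.93 0 0 255;7 0.6 -0.18 2.93 0 0 255;7 0.6 -0.18 2.93 0 0 255;7 0.6 -0.18 2.93 0 0 255;7 0.6 -0.18 2.93 0 0 255", newtons=20)

```text
clock: 2.03
position: [0.4579, -0.2998, 0.0626]
eef_rot: [[0.003, -0.307, -0.952], [-0.002, -0.952, 0.307], [-1.0, 0.001, -0.003]]
force: [0.1, -0.1, 0.5]
finger_gap: 0.325
```

```bash
python3 - <<'E'
from h import *
go([0.4568,-0.2986,0.034],162.2)
E
```

```text
to [ 0.4568 -0.2986  0.034 ] 162.2 -> [ 0.95 -0.03  0.05] [-0.01 -0.03 -0.01] | t 2.03
```

Call:
servo_tool(motion="0 0 0 0 0 0 255;0 0 0 0 0 0 255;0.2 0 0.03 0 0 0 255;0.4 0 0.03 0 0 0 255;0.5 0 0.03 0 0 0 255;0.58 0 0.03 0 0 0 255;0.64 0 0.03 0 0 0 255;0.7 0 0.03 0 0 0 255;0.75 0 0.03 0 0 0 255;0.78 0 0.03 0 0 0 255")

```text
clock: 2.87
position: [0.4561, -0.2983, 0.0374]
eef_rot: [[-0.0, -0.306, -0.952], [-0.0, -0.952, 0.306], [-1.0, 0.0, 0.0]]
force: [-2.2, 1.7, 7.3]
finger_gap: 0.005
```

Call:
servo_tool(motion="0.04 0 0 0 0 0 255;0.08 0 0 0 0 0 255;0.12 0 0 0 0 0 255;0.15 0 0 0 0 0 255;0.18 0 0 0 0 0 255;0.18 0 0 0 0 0 255")

```text
clock: 3.37
position: [0.4563, -0.2984, 0.0342]
eef_rot: [[-0.0, -0.306, -0.952], [-0.001, -0.952, 0.306], [-1.0, 0.001, -0.0]]
force: [-11.8, 6.5, 28.6]
finger_gap: 0.007
```

Call:
servo_tool(motion="-0.2 0 0 0 0 0 0;-0.7 0 0 0 0 0 0;-1.2 0 0 0 0 0 0;-1.2 0 0 0 0 0 0;-1.2 0 0 0 0 0 0;-1.2 0 0 0 0 0 0;-1.2 0 0 0 0 0 0;-1.2 0 0 0 0 0 0;-1.2 0 0 0 0 0 0;-1.2 0 0 0 0 0 0;-1.2 0 0 0 0 0 0;-1.2 0 0 0 0 0 0")

```text
clock: 4.37
position: [0.4561, -0.2983, 0.0677]
eef_rot: [[-0.0, -0.306, -0.952], [-0.0, -0.952, 0.306], [-1.0, 0.0, 0.0]]
force: [0.1, -0.3, -0.2]
finger_gap: 0.836
```

```bash
python3 - <<'E'
from h import *
go([0.4568,-0.2986,0.004],162.2)
M=wristM();p,d=snap('wrist','w2');objs('wrist',p,d,M,amin=400)
E
```

```text
to [ 0.4568 -0.2986  0.004 ] 162.2 -> [ 2.12  0.   -0.03] [-0.  0. -0.] | t 4.37
wrist [300.   9.] 1104 rect [ 0.5894 -0.3326] [0.0548 0.0119] ang 74.6 z50/95 [0.0274 0.0389] [147. 147. 137.]
wrist [469. 185.] 5868 rect [ 0.4478 -0.4047] [0.0523 0.0542] ang 32.9 z50/95 [0.0403 0.0415] [221. 142. 163.]
wrist [322. 214.] 5039 rect [ 0.4578 -0.2986] [0.0543 0.0526] ang 72.4 z50/95 [0.0343 0.0354] [148. 153. 137.]
wrist [170. 217.] 1400 rect [ 0.4787 -0.1857] [0.0542 0.0333] ang 23.5 z50/95 [0.0281 0.0404] [146. 145. 128.]
```

View pics/w2.png

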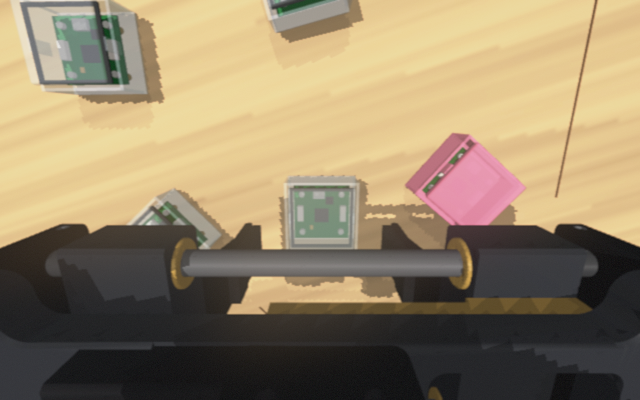

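D's lid now reads 34 mm, so it is home, and the fingers straddle the case. I'll descend and grip.

Call:
servo_tool(motion="0.5 0 0 0 0 0 0;1.1 0 0 0 0 0 0;1.7 0 0 0 0 0 0;2 0 0 0 0 0 0;2.1 0 0 0 0 0 0;2.1 0 0 0 0 0 255;2.1 0 0 0 0 0 255;2.1 0 0 0 0 0 255;2.1 0 0 0 0 0 255;2.1 0 0 0 0 0 255;2.1 0 0 0 0 0 255;2.1 0 0 0 0 0 255", newtons=25)

```text
clock: 5.42
position: [0.4563, -0.2985, 0.0052]
eef_rot: [[0.001, -0.306, -0.952], [-0.0, -0.952, 0.306], [-1.0, 0.0, -0.001]]
force: [-1.3, 0.2, 2.4]
finger_gap: 0.619
```

Call:
servo_tool(motion="0 0 0 0 0 0 255;-0.5 0 0 0 0 0 255;-1.2 0 0 0 0 0 255;-2.2 0 0 0 0 0 255;-3 0 0 0 0 0 255;-3.4 0 0 0 0 0 255;-3.5 0 0 0 0 0 255;-3.5 0 0 0 0 0 255")

```text
clock: 6.08
position: [0.4562, -0.2984, 0.1097]
eef_rot: [[0.001, -0.306, -0.952], [-0.001, -0.952, 0.306], [-1.0, 0.0, -0.001]]
force: [0.3, 0.8, -0.8]
finger_gap: 0.618
```

```bash
cat >> h.py <<'E'
B0=np.array([0.5737,0.227]);Bang=7.3
def bp(x,y,z=0):
    a=np.radians(Bang);return [B0[0]+x*np.cos(a)-y*np.sin(a),B0[1]+x*np.sin(a)+y*np.cos(a),z]
E
python3 - <<'E'
from h import *
print(read_state()['finger_gap']); 
for x in(-.06,.06):
  for y in (-.065,.05): print(x,y,bp(x,y))
go(bp(-.06,.05,.10),187.3)
E
```

```text
0.6182003851928
-0.06 -0.065 [np.float64(0.522445533003686), np.float64(0.15490298471556702), 0]
-0.06 0.05 [np.float64(0.5078331030145307), np.float64(0.26897084561342044), 0]
0.06 -0.065 [np.float64(0.6414728661144896), np.float64(0.1701507377477291), 0]
0.06 0.05 [np.float64(0.6268604361253343), np.float64(0.2842185986455825), 0]
to [0.5078 0.269  0.1   ] 187.3 -> [  0.32 -18.53   4.15] [-4.19 -0.01 -0.  ] | t 6.08
```

Call:
servo_tool(motion="0.5 -0.4 0.1 -0.1 0 0 255;0.8 -1.4 0.3 -0.3 0 0 255;1 -2.6 0.6 -0.6 0 0 255;1 -3.8 0.9 -0.9 0 0 255;1 -5 1.1 -1.1 0 0 255;1 -6.2 1.4 -1.4 0 0 255;1 -7.4 1.7 -1.7 0 0 255;1 -8.6 1.9 -2 0 0 255;1 -9.8 2.2 -2.2 0 0 255;1 -11 2.5 -2.5 0 0 255;1 -12.2 2.7 -2.8 0 0 255;1 -13.4 3 -3 0 0 255")

```text
clock: 7.08
position: [0.4925, 0.1133, 0.0779]
eef_rot: [[-0.002, 0.004, -1.0], [-0.0, -1.0, -0.004], [-1.0, 0.0, 0.002]]
force: [0.5, 0.6, -0.2]
finger_gap: 0.624
```

```bash
python3 - <<'E'
from h import *
print(read_state()['finger_gap']); 
go(bp(-.06,.05,.07),187.3)
E
```

```text
0.6235887619139661
to [0.5078 0.269  0.07  ] 187.3 -> [ 0.26 -5.19 -0.54] [-1.17  0.02 -0.  ] | t 7.08
```

Call:
servo_tool(motion="0.1 -1 -0.1 -0.2 0 0 255;0.2 -2.2 -0.2 -0.5 0 0 255;0.2 -3.4 -0.3 -0.8 0 0 255;0.2 -4.4 -0.45 -1 0 0 255;0.2 -5 -0.54 -1.17 0 0 255;0.2 -5.15 -0.54 -1.17 0 0 255;0.2 -5.15 -0.54 -1.17 0 0 255")

```text
clock: 7.67
position: [0.5077, 0.2678, 0.0718]
eef_rot: [[-0.003, 0.128, -0.992], [0.0, -0.992, -0.128], [-1.0, -0.0, 0.003]]
force: [-0.7, -0.5, -0.7]
finger_gap: 0.618
```

```bash
python3 - <<'E'
from h import *
print(read_state()['finger_gap']); 
go(bp(-.06,.05,.0125),187.3)
E
```

```text
0.6175440568163477
to [0.5078 0.269  0.0125] 187.3 -> [ 1.98 -0.04 -0.02] [0.01 0.03 0.  ] | t 7.67
```

Call:
servo_tool(motion="0.5 0 0 0 0 0 255;1.1 0 0 0 0 0 255;1.6 0 0 0 0 0 255;1.85 0 0 0 0 0 255;1.97 0 0 0 0 0 255;2 0 0 0 0 0 255;2.02 0 0 0 0 0 255;2.02 0 0 0 0 0 255")

```text
clock: 8.33
position: [0.5097, 0.2665, 0.0138]
eef_rot: [[0.001, 0.125, -0.992], [0.0, -0.992, -0.125], [-1.0, -0.0, -0.001]]
force: [0.7, -0.1, -1.1]
finger_gap: 0.617
```

Call:
servo_tool(motion="0.03 0 0 0 0 0 255;0.07 0 0 0 0 0 255;0.1 0 0 0 0 0 255;0.1 0 0 0 0 0 255")

```text
clock: 8.67
position: [0.5096, 0.2666, 0.0112]
eef_rot: [[0.001, 0.125, -0.992], [-0.0, -0.992, -0.125], [-1.0, 0.0, -0.001]]
force: [-2.6, -2.4, 9.2]
finger_gap: 0.62
```

Call:
servo_tool(motion="-0.05 0 0 0 0 0 120;-0.05 0 0 0 0 0 60;-0.05 0 0 0 0 0 40;-0.05 0 0 0 0 0 40;-0.05 0 0 0 0 0 40;-0.4 0 0 0 0 0 40;-1 0 0 0 0 0 40;-2 0 0 0 0 0 60;-2.8 0 0 0 0 0 100;-2.8 0 0 0 0 0 255;-2.8 0 0 0 0 0 255")

```text
clock: 9.58
position: [0.5101, 0.2671, 0.0962]
eef_rot: [[0.003, 0.125, -0.992], [0.001, -0.992, -0.125], [-1.0, -0.001, -0.003]]
force: [-0.0, 0.3, -0.3]
finger_gap: 0.626
```

```bash
python3 - <<'E'
from h import *
print(read_state()['finger_gap']); 
M=wristM();p,d=snap('wrist','w3');objs('wrist',p,d,M,amin=400)
p,d=snap('top','t3');objs('top',p,d,zmin=.022)
E
```

```text
0.6259564907428986
wrist [322. 207.] 4486 rect [0.51   0.2664] [0.0546 0.0541] ang 7.1 z50/95 [0.0402 0.0414] [151. 163. 153.]
top [219. 135.] 189 rect [0.7829 0.4362] [0.0086 0.131 ] ang 11.8 z50/95 [0.0446 0.0586] [90. 67. 44.]
top [349. 192.] 380 rect [ 0.6218 -0.0138] [0.0662 0.0655] ang 11.9 z50/95 [0.03   0.0474] [104.  97.  92.]
top [401. 197.] 259 rect [ 0.6157 -0.1856] [0.0545 0.0559] ang 73.1 z50/95 [0.0386 0.0437] [105. 106.  93.]
top [447. 200.] 263 rect [ 0.6163 -0.3369] [0.0559 0.0551] ang 86.2 z50/95 [0.0383 0.0432] [103. 105.  92.]
top [342. 237.] 274 rect [ 0.469  -0.0016] [0.0755 0.0423] ang 3.4 z50/95 [0.0268 0.0362] [116. 109.  99.]
top [397. 239.] 274 rect [ 0.4748 -0.1771] [0.0536 0.0553] ang 23.9 z50/95 [0.0394 0.0435] [104. 106.  94.]
top [469. 253.] 283 rect [ 0.4458 -0.4055] [0.0546 0.0532] ang 31.4 z50/95 [0.0402 0.0448] [162.  93. 109.]
top [420. 283.] 293 rect [ 0.3403 -0.2518] [0.0552 0.0542] ang 82.7 z50/95 [0.0397 0.0448] [ 96.  50. 108.]
```

View pics/w3.png

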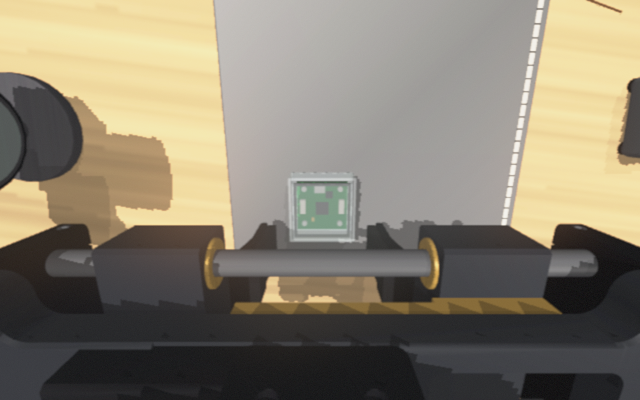

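```bash
python3 - <<'E'
from h import *
go([0.4743,-0.176,.075],203.4)
E
```

```text
to [ 0.4743 -0.176   0.075 ] 203.4 -> [ 0.64 14.48  2.99] [-2.7   0.01 -0.  ] | t 9.68
```

Call:
servo_tool(motion="0 0.8 0.2 -0.2 0 0 255;0 2 0.4 -0.4 0 0 255;0 3.3 0.7 -0.6 0 0 255;0.3 4.6 1 -0.9 0 0 255;0.3 5.9 1.2 -1.1 0 0 255;0.3 7.2 1.5 -1.4 0 0 255;0.3 8.5 1.8 -1.6 0 0 255;0.3 9.8 2 -1.8 0 0 255;0.4 11.1 2.3 -2.1 0 0 255;0.6 12.4 2.6 -2.4 0 0 255;0.65 13.6 2.85 -2.6 0 0 255;0.65 14.3 2.97 -2.7 0 0 255")

```text
clock: 10.68
position: [0.4722, -0.1747, 0.0731]
eef_rot: [[-0.003, 0.394, -0.919], [-0.0, -0.919, -0.394], [-1.0, -0.001, 0.003]]
force: [0.8, 0.6, -0.3]
finger_gap: 0.006
```

```bash
python3 - <<'E'
from h import *
go([0.4743,-0.176,.044],203.4)
M=wristM();p,d=snap('wrist');objs('wrist',p,d,M,amin=400)
E
```

```text
to [ 0.4743 -0.176   0.044 ] 203.4 -> [ 0.97  0.07 -0.05] [-0.03  0.03  0.01] | t 10.68
wrist [422.  35.] 6624 rect [ 0.6149 -0.1836] [0.0543 0.054 ] ang 73.0 z50/95 [0.0387 0.04  ] [142. 147. 134.]
wrist [ 98. 123.] 7652 rect [4.674e-01 1.000e-04] [0.0828 0.0469] ang 3.4 z50/95 [0.0248 0.035 ] [137. 133. 127.]
wrist [605. 121.] 6354 rect [ 0.6162 -0.3346] [0.0562 0.0549] ang 86.5 z50/95 [0.0382 0.0399] [135. 138. 121.]
wrist [323. 201.] 3226 rect [ 0.4834 -0.1714] [0.0354 0.0541] ang 23.4 z50/95 [0.0397 0.0409] [139. 143. 128.]
```

Call:
servo_tool(motion="0.4 0.07 -0.05 0 0 0 255;0.8 0.07 -0.05 0 0 0 255;1 0.07 -0.05 0 0 0 255;1.05 0.07 -0.05 0 0 0 255;1.1 0.07 -0.05 0 0 0 255;1.15 0.07 -0.05 0 0 0 255;1.2 0.07 -0.05 0 0 0 255;1.24 0.07 -0.05 0 0 0 255;1.28 0.07 -0.05 0 0 0 255;1.3 0.07 -0.05 0 0 0 255;1.32 0.07 -0.05 0 0 0 255;1.32 0.07 -0.05 0 0 0 255")

```text
clock: 11.73
position: [0.477, -0.1708, 0.0357]
eef_rot: [[0.0, 0.398, -0.917], [0.0, -0.917, -0.398], [-1.0, 0.0, -0.0]]
force: [-2.5, 2.0, 6.3]
finger_gap: 0.006
```

Call:
servo_tool(motion="0.03 0 0 0 0 0 255;0.06 0 0 0 0 0 255;0.09 0 0 0 0 0 255;0.11 0 0 0 0 0 255;0.12 0 0 0 0 0 255")

```text
clock: 12.15
position: [0.4772, -0.1709, 0.0341]
eef_rot: [[0.0, 0.398, -0.918], [-0.001, -0.918, -0.398], [-1.0, 0.001, 0.0]]
force: [-14.4, 7.6, 37.0]
finger_gap: 0.005
```

Call:
servo_tool(motion="-0.2 0 0 0 0 0 0;-0.7 0 0 0 0 0 0;-1.2 0 0 0 0 0 0;-1.2 0 0 0 0 0 0;-1.2 0 0 0 0 0 0;-1.2 0 0 0 0 0 0;-1.2 0 0 0 0 0 0;-1.2 0 0 0 0 0 0;-1.2 0 0 0 0 0 0;-1.2 0 0 0 0 0 0;-1.2 0 0 0 0 0 0;-1.2 0 0 0 0 0 0")

```text
clock: 13.15
position: [0.4767, -0.1716, 0.0673]
eef_rot: [[-0.0, 0.397, -0.918], [0.0, -0.918, -0.397], [-1.0, -0.0, 0.0]]
force: [0.7, 0.1, 0.0]
finger_gap: 0.834
```

```bash
python3 - <<'E'
from h import *
go([0.4743,-0.176,.005],203.4)
M=wristM();p,d=snap('wrist','w4');objs('wrist',p,d,M,amin=400)
E
```

```text
to [ 0.4743 -0.176   0.005 ] 203.4 -> [2.08 0.1  0.13] [-0.  0.  0.] | t 13.15
wrist [427.  40.] 7321 rect [ 0.6153 -0.1837] [0.0543 0.0547] ang 73.0 z50/95 [0.0387 0.04  ] [151. 156. 143.]
wrist [ 95. 131.] 7954 rect [4.692e-01 2.000e-04] [0.0792 0.0469] ang 3.2 z50/95 [0.0247 0.035 ] [142. 138. 133.]
wrist [608. 131.] 5873 rect [ 0.6164 -0.3343] [0.0561 0.055 ] ang 86.7 z50/95 [0.0376 0.0398] [136. 140. 123.]
wrist [324. 217.] 4610 rect [ 0.478  -0.1737] [0.0472 0.0542] ang 23.2 z50/95 [0.0342 0.0354] [145. 150. 134.]
```

Call:
servo_tool(motion="0 0.1 0.1 0 0 0 0;0.5 0.1 0.1 0 0 0 0;1.1 0.1 0.1 0 0 0 0;1.7 0.1 0.1 0 0 0 0;2 0.1 0.1 0 0 0 0;2.1 0.1 0.1 0 0 0 255;2.1 0.1 0.1 0 0 0 255;2.1 0.1 0.1 0 0 0 255;2.1 0.1 0.1 0 0 0 255;2.1 0.1 0.1 0 0 0 255;2.1 0.1 0.1 0 0 0 255;2.1 0.1 0.1 0 0 0 255", newtons=25)

```text
clock: 14.2
position: [0.4756, -0.1757, 0.0051]
eef_rot: [[0.001, 0.397, -0.918], [-0.0, -0.918, -0.397], [-1.0, 0.001, -0.001]]
force: [-1.6, -0.3, 4.4]
finger_gap: 0.613
```

Call:
servo_tool(motion="0 0 0 0 0 0 255;-0.5 0 0 0 0 0 255;-1.2 0 0 0 0 0 255;-1.9 0 0 0 0 0 255;-2.2 0 0 0 0 0 255;-2.2 0 0 0 0 0 255;-2.2 0 0 0 0 0 255;-2.2 0 0 0 0 0 255")

```text
clock: 14.87
position: [0.4744, -0.1754, 0.0692]
eef_rot: [[-0.002, 0.397, -0.918], [0.0, -0.918, -0.397], [-1.0, -0.001, 0.001]]
force: [0.0, 0.4, -0.7]
finger_gap: 0.621
```

```bash
python3 - <<'E'
from h import *
print(read_state()['finger_gap']); 
go(bp(-.06,-.065,.07),187.3)
E
```

```text
0.6214452767755654
to [0.5224 0.1549 0.07  ] 187.3 -> [-0.02 -9.47 -5.84] [2.68 0.01 0.01] | t 14.87
```

Call:
servo_tool(motion="0 -0.4 -0.2 0.1 0 0 255;0 -1.3 -0.8 0.4 0 0 255;0 -2.4 -1.5 0.7 0 0 255;0 -3.5 -2.2 1 0 0 255;0 -4.6 -2.8 1.3 0 0 255;0 -5.7 -3.5 1.6 0 0 255;0 -6.8 -4.2 1.9 0 0 255;0 -7.9 -4.9 2.2 0 0 255;0 -8.7 -5.4 2.5 0 0 255;0 -9.3 -5.7 2.68 0 0 255;0 -9.47 -5.84 2.68 0 0 255;0 -9.47 -5.84 2.68 0 0 255")

```text
clock: 15.87
position: [0.5224, 0.1566, 0.0692]
eef_rot: [[-0.002, 0.131, -0.991], [0.001, -0.991, -0.131], [-1.0, -0.001, 0.002]]
force: [-0.2, -1.0, -0.4]
finger_gap: 0.617
```

Call:
servo_tool(motion="0 0 0 0 0 0 255;0.5 0 0 0 0 0 255;1 0 0 0 0 0 255;1.5 0 0 0 0 0 255;1.7 0 0 0 0 0 255;1.8 0 0 0 0 0 255;1.85 0 0 0 0 0 255;1.85 0 0 0 0 0 255")

```text
clock: 16.53
position: [0.5234, 0.1542, 0.0152]
eef_rot: [[0.0, 0.127, -0.992], [-0.0, -0.992, -0.127], [-1.0, 0.0, -0.0]]
force: [-0.0, 0.3, -0.6]
finger_gap: 0.62
```

Call:
servo_tool(motion="0.05 0 0 0 0 0 255;0.1 0 0 0 0 0 255;0.13 0 0 0 0 0 255;0.13 0 0 0 0 0 255")

```text
clock: 16.87
position: [0.5233, 0.1548, 0.0111]
eef_rot: [[0.0, 0.127, -0.992], [-0.0, -0.992, -0.127], [-1.0, 0.0, -0.0]]
force: [0.2, -0.6, -0.5]
finger_gap: 0.62
```

Call:
servo_tool(motion="0 0 0 0 0 0 120;0 0 0 0 0 0 60;0 0 0 0 0 0 40;0 0 0 0 0 0 40;0 0 0 0 0 0 40;-0.4 0 0 0 0 0 40;-1 0 0 0 0 0 40;-2 0 0 0 0 0 60;-2.4 0 0 0 0 0 100;-2.4 0 0 0 0 0 255;-2.4 0 0 0 0 0 255")

```text
clock: 17.78
position: [0.5237, 0.1548, 0.0839]
eef_rot: [[0.002, 0.127, -0.992], [-0.0, -0.992, -0.127], [-1.0, 0.0, -0.002]]
force: [0.1, 0.3, -1.2]
finger_gap: 0.622
```

```bash
python3 - <<'E'
from h import *
go([0.6151,-0.184,.085],162.8)
M=wristM();p,d=snap('wrist');objs('wrist',p,d,M,amin=400)
p,d=snap('top','t5');objs('top',p,d,zmin=.022)
E
```

```text
to [ 0.6151 -0.184   0.085 ] 162.8 -> [-0.03 11.59 -1.59] [ 4.08 -0.02  0.  ] | t 17.78
wrist [560. 110.] 8946 rect [ 0.622  -0.0114] [0.0661 0.0671] ang 13.1 z50/95 [0.0287 0.0459] [143. 137. 133.]
wrist [178. 200.] 3879 rect [0.5162 0.2672] [0.042  0.0556] ang 7.3 z50/95 [0.0399 0.0413] [148. 159. 150.]
wrist [321. 213.] 4920 rect [0.5226 0.1545] [0.0545 0.0541] ang 7.4 z50/95 [0.0402 0.0414] [151. 163. 153.]
top [219. 135.] 187 rect [0.7814 0.4354] [0.0086 0.1314] ang 12.1 z50/95 [0.0437 0.0588] [89. 66. 43.]
top [349. 192.] 382 rect [ 0.622 -0.014] [0.0664 0.0664] ang 12.5 z50/95 [0.0294 0.0467] [102.  96.  91.]
top [401. 197.] 262 rect [ 0.6155 -0.1852] [0.0543 0.0552] ang 73.6 z50/95 [0.0383 0.0427] [105. 106.  93.]
top [447. 200.] 262 rect [ 0.6165 -0.3363] [0.0546 0.0562] ang 85.9 z50/95 [0.0386 0.0426] [103. 104.  92.]
top [258. 220.] 153 rect [0.51   0.2646] [0.0532 0.0549] ang 6.2 z50/95 [0.0388 0.0444] [101. 103.  97.]
top [344. 235.] 188 rect [ 0.4691 -0.0016] [0.0746 0.0422] ang 3.4 z50/95 [0.0272 0.0369] [103.  95.  86.]
top [469. 253.] 285 rect [ 0.4457 -0.4054] [0.0555 0.0536] ang 31.1 z50/95 [0.0405 0.0451] [162.  93. 108.]
top [420. 284.] 296 rect [ 0.3403 -0.2522] [0.0552 0.0539] ang 81.8 z50/95 [0.0402 0.0448] [ 96.  50. 108.]
```

Call:
servo_tool(motion="0 0.6 -0.1 0.2 0 0 255;0 1.7 -0.2 0.6 0 0 255;0 3 -0.4 1.1 0 0 255;0 4.3 -0.6 1.5 0 0 255;0 5.6 -0.8 2 0 0 255;0 6.9 -0.9 2.4 0 0 255;0 8.2 -1.1 2.9 0 0 255;0 9.5 -1.3 3.3 0 0 255;0 10.6 -1.4 3.7 0 0 255;0 11.3 -1.55 4 0 0 255;0 11.59 -1.59 4.08 0 0 255;0 11.59 -1.59 4.08 0 0 255")

```text
clock: 18.88
position: [0.6139, -0.187, 0.0816]
eef_rot: [[-0.002, -0.299, -0.954], [-0.0, -0.954, 0.299], [-1.0, 0.001, 0.002]]
force: [-0.1, 0.5, -0.1]
finger_gap: 0.004
```

Call:
servo_tool(motion="0.4 0 0 0 0 0 255;0.8 0 0 0 0 0 255;1.1 0 0 0 0 0 255;1.2 0 0 0 0 0 255;1.2 0 0 0 0 0 255;1.2 0 0 0 0 0 255")

```text
clock: 19.38
position: [0.6147, -0.1834, 0.0469]
eef_rot: [[-0.0, -0.294, -0.956], [0.0, -0.956, 0.294], [-1.0, -0.0, 0.0]]
force: [0.5, -0.1, 1.2]
finger_gap: 0.006
```

```bash
python3 - <<'E'
from h import *
go([0.6151,-0.184,.034],162.8)
M=wristM();p,d=snap('wrist');objs('wrist',p,d,M,amin=400)
E
```

```text
to [ 0.6151 -0.184   0.034 ] 162.8 -> [ 0.43  0.01 -0.02] [0.01 0.   0.  ] | t 19.38
wrist [322. 207.] 3161 rect [ 0.6297 -0.1883] [0.0541 0.0246] ang 72.9 z50/95 [0.0386 0.0519] [142. 144. 129.]
wrist [105. 238.] 635 rect [ 0.6484 -0.0351] [0.0242 0.012 ] ang 14.1 z50/95 [0.0245 0.0288] [107. 102.  95.]
wrist [127. 292.] 1610 rect [ 0.6066 -0.0363] [0.0329 0.0321] ang 67.8 z50/95 [0.0284 0.0318] [128. 127. 124.]
```

Call:
servo_tool(motion="0.15 0 0 0 0 0 255;0.22 0 0 0 0 0 255;0.27 0 0 0 0 0 255;0.32 0 0 0 0 0 255;0.36 0 0 0 0 0 255;0.4 0 0 0 0 0 255;0.43 0 0 0 0 0 255;0.46 0 0 0 0 0 255;0.48 0 0 0 0 0 255;0.48 0 0 0 0 0 255")

```text
clock: 20.27
position: [0.6148, -0.1841, 0.0344]
eef_rot: [[0.0, -0.295, -0.955], [-0.001, -0.955, 0.295], [-1.0, 0.001, -0.0]]
force: [-8.0, 1.5, 15.9]
finger_gap: 0.003
```

Call:
servo_tool(motion="0.03 0 0 0 0 0 255;0.03 0 0 0 0 0 255")

```text
clock: 20.43
position: [0.6149, -0.1841, 0.0343]
eef_rot: [[0.0, -0.295, -0.955], [-0.001, -0.955, 0.295], [-1.0, 0.001, -0.001]]
force: [-10.8, 1.8, 23.7]
finger_gap: 0.006
```

Call:
servo_tool(motion="-0.2 0 0 0 0 0 0;-0.7 0 0 0 0 0 0;-1.2 0 0 0 0 0 0;-1.2 0 0 0 0 0 0;-1.2 0 0 0 0 0 0;-1.2 0 0 0 0 0 0;-1.2 0 0 0 0 0 0;-1.2 0 0 0 0 0 0;-1.2 0 0 0 0 0 0;-1.2 0 0 0 0 0 0;-1.2 0 0 0 0 0 0;-1.2 0 0 0 0 0 0")

```text
clock: 21.43
position: [0.6147, -0.184, 0.0677]
eef_rot: [[-0.0, -0.295, -0.955], [-0.0, -0.955, 0.295], [-1.0, 0.0, 0.0]]
force: [-0.7, 0.5, 0.0]
finger_gap: 0.83
```

```bash
python3 - <<'E'
from h import *
go([0.6151,-0.184,.005],162.8)
M=wristM();p,d=snap('wrist','w6');objs('wrist',p,d,M,amin=400)
E
```

```text
to [ 0.6151 -0.184   0.005 ] 162.8 -> [ 2.09 -0.01 -0.01] [ 0.01  0.   -0.  ] | t 21.43
wrist [529. 155.] 7107 rect [ 0.616  -0.3347] [0.0552 0.0547] ang 86.5 z50/95 [0.0386 0.04  ] [161. 161. 145.]
wrist [321. 214.] 4917 rect [ 0.6163 -0.1842] [0.0542 0.0523] ang 72.9 z50/95 [0.0343 0.0354] [151. 154. 138.]
```

Call:
servo_tool(motion="0.5 0 0 0 0 0 0;1.1 0 0 0 0 0 0;1.7 0 0 0 0 0 0;2 0 0 0 0 0 0;2.1 0 0 0 0 0 0;2.1 0 0 0 0 0 255;2.1 0 0 0 0 0 255;2.1 0 0 0 0 0 255;2.1 0 0 0 0 0 255;2.1 0 0 0 0 0 255;2.1 0 0 0 0 0 255;2.1 0 0 0 0 0 255", newtons=25)

```text
clock: 22.48
position: [0.615, -0.1842, 0.0052]
eef_rot: [[0.001, -0.295, -0.955], [-0.0, -0.955, 0.295], [-1.0, 0.0, -0.001]]
force: [-0.4, -0.1, 2.6]
finger_gap: 0.618
```

Call:
servo_tool(motion="0 0 0 0 0 0 255;-0.5 0 0 0 0 0 255;-1.2 0 0 0 0 0 255;-2 0 0 0 0 0 255;-2.8 0 0 0 0 0 255;-3 0 0 0 0 0 255;-3 0 0 0 0 0 255;-3 0 0 0 0 0 255")

```text
clock: 23.15
position: [0.6144, -0.184, 0.094]
eef_rot: [[-0.001, -0.295, -0.955], [-0.0, -0.955, 0.295], [-1.0, 0.0, 0.001]]
force: [-0.3, -0.1, -1.1]
finger_gap: 0.618
```

```bash
python3 - <<'E'
from h import *
print(read_state()['finger_gap']); 
go(bp(.06,.05,.085),187.3)
E
```

```text
0.618470750202217
to [0.6269 0.2842 0.085 ] 187.3 -> [  0.3  -15.04   4.21] [-4.08  0.01 -0.  ] | t 23.15
```

Call:
servo_tool(motion="0 -0.4 0.1 -0.1 0 0 255;0 -1.3 0.4 -0.4 0 0 255;0 -2.5 0.7 -0.7 0 0 255;0 -3.8 1.1 -1 0 0 255;0 -5.1 1.4 -1.4 0 0 255;0 -6.4 1.8 -1.7 0 0 255;0 -7.7 2.2 -2.1 0 0 255;0 -9 2.5 -2.4 0 0 255;0 -10.3 2.9 -2.8 0 0 255;0 -11.6 3.2 -3.1 0 0 255;0 -12.8 3.6 -3.5 0 0 255;0 -13.8 3.9 -3.8 0 0 255")

```text
clock: 24.15
position: [0.6228, 0.2505, 0.093]
eef_rot: [[-0.003, 0.104, -0.995], [0.001, -0.995, -0.104], [-1.0, -0.001, 0.003]]
force: [0.1, 0.5, -0.6]
finger_gap: 0.617
```

Call:
servo_tool(motion="0 -0.6 0.2 -0.15 0 0 255;0 -1.1 0.3 -0.25 0 0 255;0.1 -1.24 0.31 -0.28 0 0 255;0.3 -1.24 0.31 -0.28 0 0 255;0.6 -1.24 0.31 -0.28 0 0 255;0.8 -1.24 0.31 -0.28 0 0 255;0.8 -1.24 0.31 -0.28 0 0 255;0.8 -1.24 0.31 -0.28 0 0 255")

```text
clock: 24.82
position: [0.6125, 0.2805, 0.0699]
eef_rot: [[-0.001, 0.125, -0.992], [-0.001, -0.992, -0.125], [-1.0, 0.001, 0.001]]
force: [1.1, 0.0, -0.7]
finger_gap: 0.62
```

```bash
python3 - <<'E'
from h import *
print(read_state()['finger_gap']); 
go(bp(.06,.05,.0112),187.3)
E
```

```text
0.6201922194984923
to [0.6269 0.2842 0.0112] 187.3 -> [ 1.96 -0.07 -0.49] [-0.02  0.01 -0.01] | t 24.82
```

Call:
servo_tool(motion="0 -0.07 -0.4 0 0 0 255;0.5 -0.07 -0.49 0 0 0 255;1 -0.07 -0.49 0 0 0 255;1.5 -0.07 -0.49 0 0 0 255;1.75 -0.07 -0.49 0 0 0 255;1.85 -0.07 -0.49 0 0 0 255;1.9 -0.07 -0.49 0 0 0 255;1.95 -0.07 -0.49 0 0 0 255;1.97 -0.07 -0.49 0 0 0 255")

```text
clock: 25.57
position: [0.6268, 0.2864, 0.0121]
eef_rot: [[0.001, 0.127, -0.992], [0.0, -0.992, -0.127], [-1.0, -0.0, -0.001]]
force: [-0.4, -0.4, -1.0]
finger_gap: 0.62
```

Call:
servo_tool(motion="0.02 0 0 0 0 0 255;0.04 0 0 0 0 0 255;0.04 0 0 0 0 0 120;0.04 0 0 0 0 0 60;0.04 0 0 0 0 0 40;0.04 0 0 0 0 0 40;0.04 0 0 0 0 0 40;-0.4 0 0 0 0 0 40;-1 0 0 0 0 0 40;-2 0 0 0 0 0 60;-2.4 0 0 0 0 0 100;-2.4 0 0 0 0 0 255")

```text
clock: 26.57
position: [0.6285, 0.2875, 0.0886]
eef_rot: [[0.006, 0.127, -0.992], [0.003, -0.992, -0.127], [-1.0, -0.002, -0.006]]
force: [0.2, -0.2, 1.4]
finger_gap: 0.695
```

```bash
python3 - <<'E'
from h import *
go([0.6162,-0.335,.085],176.5)
M=wristM();p,d=snap('wrist');objs('wrist',p,d,M,amin=400)
p,d=snap('top','t7');objs('top',p,d,zmin=.022)
E
```

```text
to [ 0.6162 -0.335   0.085 ] 176.5 -> [ 0.06 20.53  3.05] [ 1.8  -0.06  0.03] | t 26.57
wrist [572.  47.] 1119 rect [0.7732 0.1222] [0.0232 0.0243] ang 13.6 z50/95 [0.0224 0.0238] [163.  62.  57.]
wrist [450.  51.] 1003 rect [0.7595 0.2096] [0.0233 0.0236] ang 7.8 z50/95 [0.0225 0.0237] [180.  81.  70.]
wrist [323. 212.] 4711 rect [0.6274 0.2861] [0.0545 0.0541] ang 7.4 z50/95 [0.0402 0.0414] [147. 159. 149.]
top [349. 192.] 378 rect [ 0.6221 -0.0139] [0.0654 0.0654] ang 13.3 z50/95 [0.0294 0.0472] [104.  98.  92.]
top [441. 193.] 259 rect [ 0.6364 -0.316 ] [0.0553 0.0554] ang 86.9 z50/95 [0.0386 0.0438] [102. 104.  91.]
top [259. 220.] 177 rect [0.51   0.2677] [0.0533 0.0484] ang 7.3 z50/95 [0.0399 0.0439] [ 97. 100.  93.]
top [344. 234.] 169 rect [ 0.4708 -0.0014] [0.0714 0.0424] ang 3.1 z50/95 [0.0273 0.0383] [115. 107.  98.]
top [469. 253.] 285 rect [ 0.4459 -0.4048] [0.0551 0.0527] ang 30.5 z50/95 [0.04   0.0448] [162.  93. 109.]
top [420. 283.] 288 rect [ 0.3404 -0.2521] [0.0566 0.0539] ang 81.8 z50/95 [0.04   0.0442] [ 96.  50. 108.]
```

Case B was knocked to about (0.636,-0.315), and the overhead view shows it there. I'll head to the new place and remeasure.

Call:
servo_tool(motion="0 0.6 0.1 0.1 0 0 255;0 1.8 0.3 0.2 0 0 255;0 3.1 0.4 0.3 0 0 255;0 4.4 0.5 0.4 0 0 255;0 5.7 0.7 0.5 0 0 255;0 7 0.8 0.6 0 0 255;0 8.3 1 0.7 0 0 255;0 9.6 1.1 0.9 0 0 255;0 10.9 1.3 1 0 0 255;0 12.2 1.4 1.1 0 0 255;0 13.5 1.6 1.2 0 0 255;0 14.8 1.7 1.3 0 0 255")

```text
clock: 27.67
position: [0.6312, -0.1628, 0.0825]
eef_rot: [[-0.002, -0.009, -1.0], [0.0, -1.0, 0.009], [-1.0, -0.0, 0.002]]
force: [0.8, 0.9, 0.7]
finger_gap: 0.007
```

```bash
python3 - <<'E'
from h import *
go([0.636,-0.3145,.085],176.8)
M=wristM();p,d=snap('wrist');objs('wrist',p,d,M,amin=400)
E
```

```text
to [ 0.636  -0.3145  0.085 ] 176.8 -> [-0.08  5.05 -0.21] [0.45 0.02 0.  ] | t 27.67
wrist [516. 203.] 5454 rect [ 0.6369 -0.3145] [0.0549 0.0545] ang 86.9 z50/95 [0.0386 0.0399] [159. 158. 143.]
wrist [138. 216.] 5866 rect [ 0.6229 -0.013 ] [0.0645 0.0665] ang 13.1 z50/95 [0.0288 0.0459] [129. 124. 120.]
```

Call:
servo_tool(motion="0 1.2 0 0.1 0 0 255;0 2.4 -0.1 0.2 0 0 255;0 3.6 -0.15 0.35 0 0 255;0 4.5 -0.2 0.45 0 0 255;0 4.9 -0.2 0.45 0 0 255;0.3 4.9 -0.2 0.45 0 0 255;0.7 4.9 -0.2 0.45 0 0 255;1 4.9 -0.2 0.45 0 0 255;1.1 4.9 -0.2 0.45 0 0 255;1.1 4.9 -0.2 0.45 0 0 255;1.1 4.9 -0.2 0.45 0 0 255")

```text
clock: 28.63
position: [0.6375, -0.3065, 0.0505]
eef_rot: [[-0.0, -0.054, -0.999], [0.001, -0.999, 0.054], [-1.0, -0.001, 0.0]]
force: [-0.0, -0.9, 0.3]
finger_gap: 0.008
```

```bash
python3 - <<'E'
from h import *
go([0.6364,-0.3145,.034],176.9)
M=wristM();p,d=snap('wrist');objs('wrist',p,d,M,amin=400)
E
```

```text
to [ 0.6364 -0.3145  0.034 ] 176.9 -> [0.55 0.27 0.02] [0. 0. 0.] | t 28.63
wrist [334. 207.] 3009 rect [ 0.6517 -0.3158] [0.0544 0.025 ] ang 87.2 z50/95 [0.0387 0.0523] [135. 138. 123.]
```

Call:
servo_tool(motion="0 0.27 0.02 0 0 0 255;0.2 0.27 0.02 0 0 0 255;0.32 0.27 0.02 0 0 0 255;0.37 0.27 0.02 0 0 0 255;0.42 0.27 0.02 0 0 0 255;0.46 0.27 0.02 0 0 0 255;0.5 0.27 0.02 0 0 0 255;0.54 0.27 0.02 0 0 0 255;0.57 0.27 0.02 0 0 0 255;0.6 0.27 0.02 0 0 0 255;0.61 0.27 0.02 0 0 0 255;0.61 0.27 0.02 0 0 0 255")

```text
clock: 29.68
position: [0.6358, -0.3164, 0.0344]
eef_rot: [[-0.001, -0.056, -0.998], [-0.001, -0.998, 0.056], [-1.0, 0.001, 0.0]]
force: [-10.0, 1.5, 17.7]
finger_gap: 0.007
```

Call:
servo_tool(motion="0.03 0 0 0 0 0 255;0.03 0 0 0 0 0 255")

```text
clock: 29.85
position: [0.6359, -0.3164, 0.0344]
eef_rot: [[-0.0, -0.056, -0.998], [-0.001, -0.998, 0.056], [-1.0, 0.001, 0.0]]
force: [-13.4, 2.1, 23.3]
finger_gap: 0.002
```

Call:
servo_tool(motion="-0.2 0 0 0 0 0 0;-0.7 0 0 0 0 0 0;-1.2 0 0 0 0 0 0;-1.2 0 0 0 0 0 0;-1.2 0 0 0 0 0 0;-1.2 0 0 0 0 0 0;-1.2 0 0 0 0 0 0;-1.2 0 0 0 0 0 0;-1.2 0 0 0 0 0 0;-1.2 0 0 0 0 0 0;-1.2 0 0 0 0 0 0;-1.2 0 0 0 0 0 0")

```text
clock: 30.85
position: [0.6362, -0.3158, 0.0673]
eef_rot: [[-0.0, -0.056, -0.998], [0.0, -0.998, 0.056], [-1.0, -0.0, 0.0]]
force: [0.1, 1.0, 0.3]
finger_gap: 0.835
```

```bash
python3 - <<'E'
from h import *
go([0.6364,-0.3145,.005],177)
M=wristM();p,d=snap('wrist','w8');objs('wrist',p,d,M,amin=400)
E
```

```text
to [ 0.6364 -0.3145  0.005 ] 177 -> [ 2.08 -0.04 -0.01] [-0.03  0.    0.  ] | t 30.85
wrist [320. 214.] 4919 rect [ 0.6385 -0.3151] [0.0543 0.0511] ang 86.7 z50/95 [0.0342 0.0354] [143. 147. 132.]
```

Call:
servo_tool(motion="0.5 0 0 0 0 0 0;1.1 0 0 0 0 0 0;1.7 0 0 0 0 0 0;2 0 0 0 0 0 0;2.1 0 0 0 0 0 0;2.1 0 0 0 0 0 255;2.1 0 0 0 0 0 255;2.1 0 0 0 0 0 255;2.1 0 0 0 0 0 255;2.1 0 0 0 0 0 255;2.1 0 0 0 0 0 255;2.1 0 0 0 0 0 255", newtons=25)

```text
clock: 31.9
position: [0.6364, -0.316, 0.005]
eef_rot: [[0.001, -0.056, -0.998], [-0.0, -0.998, 0.056], [-1.0, 0.0, -0.001]]
force: [-1.6, 0.0, 3.2]
finger_gap: 0.618
```

Call:
servo_tool(motion="0 0 0 0 0 0 255;-0.5 0 0 0 0 0 255;-1.2 0 0 0 0 0 255;-2 0 0 0 0 0 255;-2.8 0 0 0 0 0 255;-3 0 0 0 0 0 255;-3 0 0 0 0 0 255;-3 0 0 0 0 0 255")

```text
clock: 32.57
position: [0.636, -0.3159, 0.0943]
eef_rot: [[-0.0, -0.056, -0.998], [-0.0, -0.998, 0.056], [-1.0, 0.0, 0.0]]
force: [-0.6, -0.4, -1.9]
finger_gap: 0.618
```

```bash
python3 - <<'E'
from h import *
print(read_state()['finger_gap']); 
go(bp(.06,-.065,.085),187.3)
E
```

```text
0.6177144463165513
to [0.6415 0.1702 0.085 ] 187.3 -> [  0.31 -16.19   0.72] [-1.75  0.   -0.  ] | t 32.57
```

Call:
servo_tool(motion="0 -0.4 0 0 0 0 255;0 -1.4 0.1 -0.1 0 0 255;0 -2.6 0.1 -0.3 0 0 255;0 -3.8 0.2 -0.4 0 0 255;0 -5.1 0.2 -0.5 0 0 255;0 -6.4 0.3 -0.7 0 0 255;0 -7.7 0.3 -0.8 0 0 255;0 -9 0.4 -1 0 0 255;0 -10.3 0.5 -1.1 0 0 255;0 -11.6 0.5 -1.3 0 0 255;0 -12.8 0.6 -1.4 0 0 255;0 -14 0.6 -1.5 0 0 255")

```text
clock: 33.57
position: [0.6396, 0.1074, 0.0929]
eef_rot: [[-0.003, 0.103, -0.995], [-0.0, -0.995, -0.103], [-1.0, -0.0, 0.003]]
force: [0.1, 0.2, -0.4]
finger_gap: 0.619
```

Call:
servo_tool(motion="0 -1 0.1 -0.1 0 0 255;0 -1.8 0.3 -0.2 0 0 255;0 -2.15 0.4 -0.25 0 0 255;0 -2.15 0.4 -0.25 0 0 255;0 -2.15 0.4 -0.25 0 0 255;0.3 -2.15 0.4 -0.25 0 0 255;0.6 -2.15 0.4 -0.25 0 0 255;0.6 -2.15 0.4 -0.25 0 0 255;0.6 -2.15 0.4 -0.25 0 0 255")

```text
clock: 34.32
position: [0.6227, 0.166, 0.0751]
eef_rot: [[-0.002, 0.126, -0.992], [-0.001, -0.992, -0.126], [-1.0, 0.001, 0.002]]
force: [0.5, -0.6, -0.5]
finger_gap: 0.621
```

```bash
python3 - <<'E'
from h import *
print(read_state()['finger_gap']); 
go(bp(.06,-.065,.0112),187.3)
E
```

```text
0.6205277699114328
to [0.6415 0.1702 0.0112] 187.3 -> [ 2.13 -0.06 -0.64] [-0.01  0.02 -0.01] | t 34.32
```

Call:
servo_tool(motion="0 -0.06 -0.4 0 0 0 255;0 -0.06 -0.64 0 0 0 255;0.5 -0.06 -0.64 0 0 0 255;1 -0.06 -0.64 0 0 0 255;1.5 -0.06 -0.64 0 0 0 255;1.8 -0.06 -0.64 0 0 0 255;1.95 -0.06 -0.64 0 0 0 255;2.05 -0.06 -0.64 0 0 0 255;2.1 -0.06 -0.64 0 0 0 255;2.12 -0.06 -0.64 0 0 0 255;2.12 -0.06 -0.64 0 0 0 255")

```text
clock: 35.23
position: [0.6422, 0.1718, 0.0133]
eef_rot: [[0.001, 0.127, -0.992], [0.0, -0.992, -0.127], [-1.0, -0.0, -0.001]]
force: [0.5, 0.5, -0.6]
finger_gap: 0.615
```

Call:
servo_tool(motion="0.04 0 0 0 0 0 255;0.07 0 0 0 0 0 255;0.07 0 0 0 0 0 120;0.07 0 0 0 0 0 60;0.07 0 0 0 0 0 40;0.07 0 0 0 0 0 40;0.07 0 0 0 0 0 40;-0.4 0 0 0 0 0 40;-1 0 0 0 0 0 40;-2 0 0 0 0 0 60;-3 0 0 0 0 0 100;-3.5 0 0 0 0 0 255")

```text
clock: 36.23
position: [0.6433, 0.1725, 0.1231]
eef_rot: [[0.005, 0.127, -0.992], [0.002, -0.992, -0.127], [-1.0, -0.001, -0.005]]
force: [0.4, 0.1, 1.0]
finger_gap: 0.698
```

```bash
python3 - <<'E'
from h import *
a=np.radians(3.3); on=[0.4683+.018*np.cos(a),-0.0003+.018*np.sin(a),.06]
go(on,183.3)
M=wristM();p,d=snap('wrist','w9');objs('wrist',p,d,M,amin=400)
p,d=snap('top','t9');objs('top',p,d,zmin=.022)
E
```

```text
to [0.4863 0.0007 0.06  ] 183.3 -> [2.07 5.01 5.93] [ 0.67 -0.05  0.01] | t 36.23
wrist [401.  57.] 716 rect [0.7731 0.1216] [0.0233 0.0232] ang 72.2 z50/95 [0.0226 0.0238] [193.  89.  77.]
wrist [296.  60.] 691 rect [0.7595 0.2093] [0.0233 0.0228] ang 35.6 z50/95 [0.0226 0.0238] [204.  94.  89.]
wrist [198. 198.] 3621 rect [0.6272 0.286 ] [0.0545 0.055 ] ang 7.2 z50/95 [0.0401 0.0414] [151. 161. 152.]
wrist [322. 200.] 3613 rect [0.6425 0.1714] [0.0546 0.0541] ang 7.3 z50/95 [0.0402 0.0415] [152. 163. 154.]
wrist [511. 218.] 1367 rect [ 0.6473 -0.0075] [0.0688 0.0274] ang 89.4 z50/95 [0.0277 0.0292] [154. 146. 140.]
wrist [324. 293.] 939 rect [0.5441 0.1567] [0.0148 0.054 ] ang 11.0 z50/95 [0.0319 0.0397] [125. 135. 127.]
top [219. 135.] 194 rect [0.7817 0.4352] [0.008  0.1307] ang 12.6 z50/95 [0.0436 0.0589] [89. 67. 43.]
top [259. 184.] 238 rect [0.6265 0.2841] [0.0529 0.0537] ang 6.6 z50/95 [0.0393 0.0449] [ 98. 101.  95.]
top [350. 191.] 342 rect [ 0.6222 -0.0137] [0.0659 0.0647] ang 13.5 z50/95 [0.0296 0.0472] [104.  98.  93.]
top [294. 218.] 202 rect [0.5227 0.1557] [0.0545 0.0483] ang 7.5 z50/95 [0.0399 0.0445] [94. 98. 92.]
top [261. 218.] 283 rect [0.5108 0.2649] [0.0556 0.0552] ang 6.2 z50/95 [0.0394 0.0445] [102. 105.  99.]
top [469. 253.] 285 rect [ 0.4455 -0.4056] [0.0547 0.0543] ang 32.2 z50/95 [0.0403 0.0448] [163.  93. 109.]
top [420. 284.] 291 rect [ 0.3403 -0.2517] [0.0547 0.0538] ang 81.9 z50/95 [0.0403 0.0443] [ 97.  50. 109.]
```

View pics/w9.png

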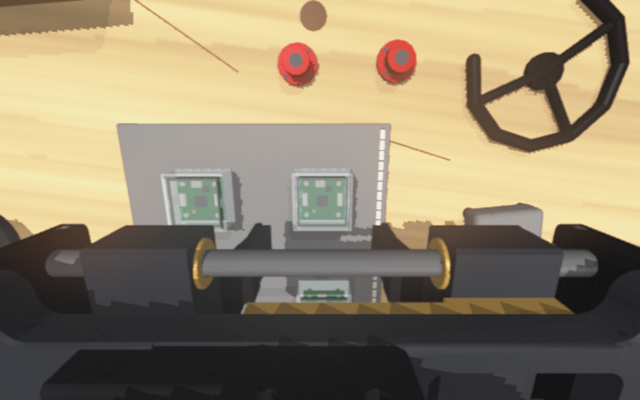

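All four cases stand on the board with lid tops at 40 mm (6 mm board plus 34 mm), so every lid is home. The lamp comes next.

Call:
servo_tool(motion="0 0.7 0.8 0.1 0 0 255;0 1.5 1.8 0.3 0 0 255;0 2.5 2.9 0.4 0 0 255;0 3.5 4 0.5 0 0 255;0 4.3 5 0.6 0 0 255;0.5 4.8 5.7 0.67 0 0 255;1 5 5.9 0.67 0 0 255;1.4 5.02 5.93 0.67 0 0 255;1.7 5.02 5.93 0.67 0 0 255;1.9 5.02 5.93 0.67 0 0 255;1.9 5.02 5.93 0.67 0 0 255;1.9 5.02 5.93 0.67 0 0 255")

```text
clock: 37.33
position: [0.4849, 0.0003, 0.0609]
eef_rot: [[-0.0, 0.058, -0.998], [0.0, -0.998, -0.058], [-1.0, -0.0, 0.0]]
force: [-0.5, 0.5, 1.0]
finger_gap: 0.004
```

```bash
python3 - <<'E'
from h import *
a=np.radians(3.3); on=[0.4683+.018*np.cos(a),-0.0003+.018*np.sin(a),.029]
go(on,183.3)
M=wristM();p,d=snap('wrist','w10');objs('wrist',p,d,M,amin=400)
E
```

```text
to [0.4863 0.0007 0.029 ] 183.3 -> [ 1.06 -0.01 -0.05] [0.01 0.   0.  ] | t 37.33
wrist [53.  3.] 683 rect [0.6154 0.1683] [0.0021 0.0554] ang 8.0 z50/95 [0.0215 0.0285] [133. 135. 136.]
wrist [356.  34.] 7341 rect [ 0.6104 -0.0146] [0.0432 0.0663] ang 12.1 z50/95 [0.0288 0.0457] [138. 136. 134.]
wrist [ 96. 156.] 8386 rect [0.5222 0.1542] [0.0545 0.0561] ang 7.2 z50/95 [0.04   0.0414] [134. 144. 136.]
wrist [319. 205.] 2338 rect [0.4948 0.0023] [0.0285 0.0461] ang 2.8 z50/95 [0.0244 0.0357] [185. 176. 166.]
```

View pics/w10.png

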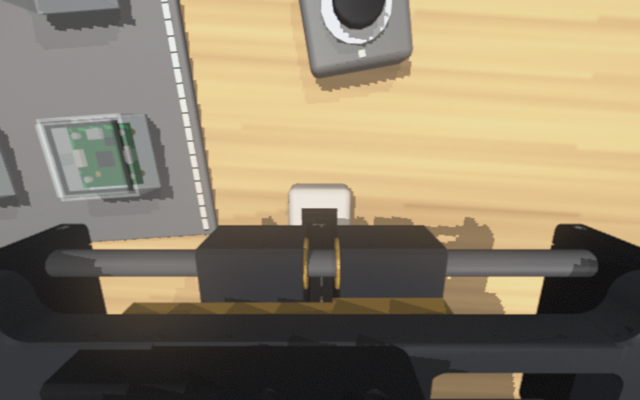

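Call:
servo_tool(motion="0.4 0 -0.05 0 0 0 255;0.7 0 -0.05 0 0 0 255;0.8 0 -0.05 0 0 0 255;0.86 0 -0.05 0 0 0 255;0.92 0 -0.05 0 0 0 255;0.96 0 -0.05 0 0 0 255;1 0 -0.05 0 0 0 255;1.02 0 -0.05 0 0 0 255;1.02 0 -0.05 0 0 0 255")

```text
clock: 38.13
position: [0.4878, -0.0001, 0.0314]
eef_rot: [[0.003, 0.058, -0.998], [0.0, -0.998, -0.058], [-1.0, 0.0, -0.003]]
force: [3.3, -0.7, 7.0]
finger_gap: 0.003
```

Call:
servo_tool(motion="0.04 0 0 0 0 0 255;0.08 0 0 0 0 0 255;0.08 0 0 0 0 0 255")

```text
clock: 38.38
position: [0.4885, -0.0001, 0.0299]
eef_rot: [[0.005, 0.057, -0.998], [-0.0, -0.998, -0.057], [-1.0, 0.001, -0.005]]
force: [1.3, 0.4, 17.1]
finger_gap: 0.002
```

Call:
servo_tool(motion="-0.4 0 0 0 0 0 255;-1.2 0 0 0 0 0 255;-2.2 0 0 0 0 0 255;-3 0 0.5 0 0 0 255;-3 0 1.4 0 0 0 255;-3 0 2 0 0 0 255;-3 0 2 0 0 0 255;-3 0 2 0 0 0 255")

```text
clock: 39.05
position: [0.4255, -0.0041, 0.1181]
eef_rot: [[0.0, 0.057, -0.998], [-0.001, -0.998, -0.057], [-1.0, 0.001, 0.0]]
force: [-0.0, -0.4, -0.6]
finger_gap: 0.004
```

```bash
python3 - <<'E'
from h import *
M=wristM();p,d=snap('wrist','w11');np.savez('/tmp/w11.npz',p=p,d=d,M=M);objs('wrist',p,d,M,amin=400)
X=cloud('wrist',d,M);a=np.radians(3.3)
for o in(-.018,-.01,0,.01,.018):
    P=[0.4683+o*np.cos(a),-.0003+o*np.sin(a),.032]; u,v=np.round(proj('wrist',P,M)).astype(int)
    print(o,u,v,np.median(X[v-1:v+2,u-2:u+3,2]),p[v,u])
go([0.6217,-0.0135,.06],183.3)
snap('scene','s11')
E
```

```text
wrist [133.  73.] 5846 rect [0.5223 0.154 ] [0.0544 0.0553] ang 7.6 z50/95 [0.0401 0.0415] [134. 144. 140.]
wrist [21. 83.] 3078 rect [0.5105 0.2611] [0.055  0.0473] ang 6.4 z50/95 [0.0336 0.041 ] [108. 117. 110.]
wrist [318. 149.] 4558 rect [0.469 0.001] [0.079  0.0459] ang 3.2 z50/95 [0.0248 0.0352] [177. 170. 160.]
wrist [532. 295.] 482 rect [ 0.3376 -0.2267] [0.0439 0.0181] ang 6.3 z50/95 [0.0235 0.0288] [79. 46. 93.]
-0.018 320 174 0.03569778337814575 [97 88 80]
-0.01 320 165 0.03461588196001977 [99 89 80]
0 320 154 0.032228404186114834 [101  92  84]
0.01 320 142 0.030831340125995005 [102  92  83]
0.018 320 132 0.029455919562798416 [133 129 123]
to [ 0.6217 -0.0135  0.06  ] 183.3 -> [ 1.94  0.69 -6.49] [-0.   -0.   -0.01] | t 39.1
```

View pics/w11.png

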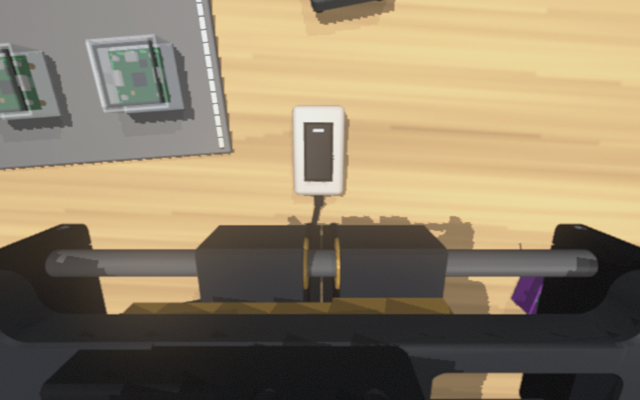

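View pics/s11.png

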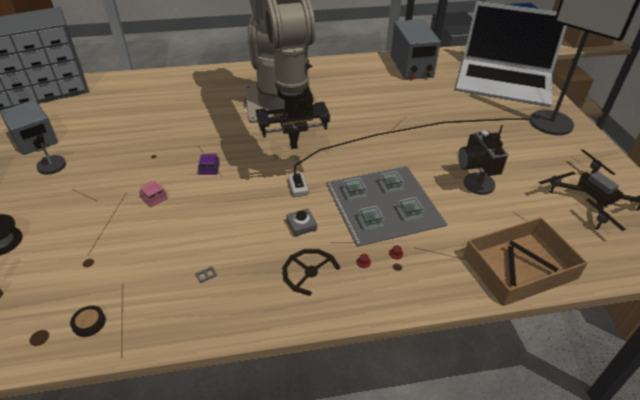

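The rocker face reads 29.5 mm at the dash end and 35.7 mm at the other, so the lamp is on. All four cases are on the board. Next is the release button.

Call:
servo_tool(motion="0 0.1 -0.7 0 0 0 255;0 0.3 -1.8 0 0 0 255;0 0.4 -3 0 0 0 255;0.2 0.5 -4.2 0 0 0 255;0.4 0.69 -5.3 0 0 0 255;0.8 0.69 -6.1 0 0 0 255;1.3 0.69 -6.4 0 0 0 255;1.7 0.69 -6.49 0 0 0 255;1.9 0.69 -6.49 0 0 0 255;1.9 0.69 -6.49 0 0 0 255;1.9 0.69 -6.49 0 0 0 255;1.9 0.69 -6.49 0 0 0 255")

```text
clock: 40.15
position: [0.6218, -0.0133, 0.0619]
eef_rot: [[0.001, 0.057, -0.998], [-0.0, -0.998, -0.057], [-1.0, 0.001, -0.001]]
force: [-0.7, 0.1, 0.2]
finger_gap: 0.004
```

```bash
python3 - <<'E'
from h import *
go([0.6217,-0.0135,.043],183.3)
M=wristM();p,d=snap('wrist','w12');print(read_state()['force'])
E
```

```text
to [ 0.6217 -0.0135  0.043 ] 183.3 -> [0.63 0.01 0.  ] [-0.   -0.01 -0.  ] | t 40.15
[ 0.60779235 -1.03872204  0.06355481]
```

View pics/w12.png

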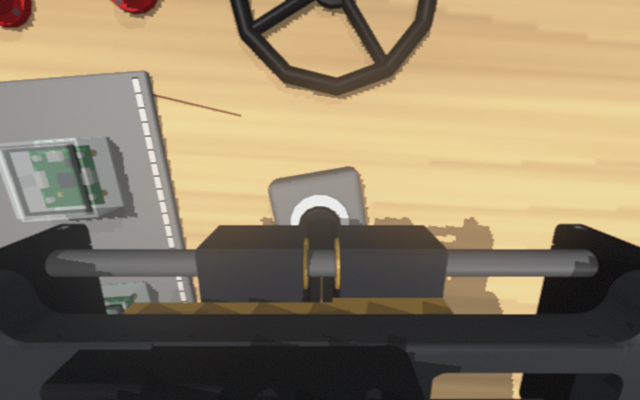

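Call:
servo_tool(motion="0.2 0 0 0 0 0 255;0.35 0 0 0 0 0 255;0.45 0 0 0 0 0 255;0.5 0 0 0 0 0 255;0.5 0 0 0 0 0 255;0.5 0 0 0 0 0 255;0.5 0 0 0 0 0 255")

```text
clock: 40.78
position: [0.6219, -0.0132, 0.046]
eef_rot: [[0.0, 0.057, -0.998], [-0.0, -0.998, -0.057], [-1.0, 0.0, -0.0]]
force: [0.1, 1.0, -0.4]
finger_gap: 0.004
```

Call:
servo_tool(motion="0.06 0 0 0 0 0 255;0.12 0 0 0 0 0 255;0.18 0 0 0 0 0 255;0.18 0 0 0 0 0 255;0.18 0 0 0 0 0 255")

```text
clock: 41.2
position: [0.6222, -0.0131, 0.0412]
eef_rot: [[0.001, 0.057, -0.998], [-0.0, -0.998, -0.057], [-1.0, 0.0, -0.001]]
force: [-2.2, -0.3, 9.2]
finger_gap: 0.007
```

Call:
servo_tool(motion="-0.01 0 0 0 0 0 255;-0.01 0 0 0 0 0 255;-0.01 0 0 0 0 0 255")

```text
clock: 41.45
position: [0.6222, -0.0131, 0.0415]
eef_rot: [[0.001, 0.057, -0.998], [-0.0, -0.998, -0.057], [-1.0, 0.0, -0.001]]
force: [-2.6, -0.0, 7.8]
finger_gap: 0.001
```

Call:
servo_tool(motion="0 0 0 0 0 0 255;0 0 0 0 0 0 255;0 0 0 0 0 0 255;0 0 0 0 0 0 255;0 0 0 0 0 0 255;0 0 0 0 0 0 255;0 0 0 0 0 0 255;0.06 0 0 0 0 0 255;0.12 0 0 0 0 0 255;0.18 0 0 0 0 0 255;0.2 0 0 0 0 0 255;0.2 0 0 0 0 0 255")

```text
clock: 42.45
position: [0.6223, -0.0131, 0.0371]
eef_rot: [[0.001, 0.057, -0.998], [-0.001, -0.998, -0.057], [-1.0, 0.001, -0.001]]
force: [-9.0, -0.5, 23.3]
finger_gap: 0.008
```

Call:
servo_tool(motion="-0.2 0 0 0 0 0 255;-0.37 0 0 0 0 0 255;-0.57 0 0 0 0 0 255;-0.67 0 0 0 0 0 255;-0.67 0 0 0 0 0 255;-0.67 0 0 0 0 0 255;-0.67 0 0 0 0 0 255;-0.67 0 0 0 0 0 255;-0.5 0 0 0 0 0 255;-0.37 0 0 0 0 0 255;-0.37 0 0 0 0 0 255;-0.37 0 0 0 0 0 255")

```text
clock: 43.45
position: [0.6214, -0.0132, 0.0454]
eef_rot: [[-0.001, 0.058, -0.998], [-0.0, -0.998, -0.058], [-1.0, 0.0, 0.001]]
force: [-0.9, -1.4, 2.1]
finger_gap: 0.009
```

Call:
servo_tool(motion="0.06 0 0 0 0 0 255;0.12 0 0 0 0 0 255;0.17 0 0 0 0 0 255;0.17 0 0 0 0 0 255;0.17 0 0 0 0 0 255;0.17 0 0 0 0 0 255")

```text
clock: 43.95
position: [0.6219, -0.0132, 0.0414]
eef_rot: [[0.0, 0.057, -0.998], [-0.0, -0.998, -0.057], [-1.0, 0.0, -0.0]]
force: [-4.1, -0.5, 7.1]
finger_gap: 0.006
```

Now at the halfway stop, reading 7 N. I'll hold for the rest of about a second, press fully, and check.

Call:
servo_tool(motion="0 0 0 0 0 0 255;0 0 0 0 0 0 255;0 0 0 0 0 0 255;0 0 0 0 0 0 255;0 0 0 0 0 0 255;0 0 0 0 0 0 255;0 0 0 0 0 0 255;0 0 0 0 0 0 255;0.06 0 0 0 0 0 255;0.12 0 0 0 0 0 255;0.18 0 0 0 0 0 255;0.2 0 0 0 0 0 255")

```text
clock: 44.95
position: [0.622, -0.0132, 0.037]
eef_rot: [[0.0, 0.057, -0.998], [-0.001, -0.998, -0.057], [-1.0, 0.001, -0.0]]
force: [-12.2, -1.2, 27.0]
finger_gap: 0.007
```

Call:
servo_tool(motion="0 0 0 0 0 0 255;0 0 0 0 0 0 255")

```text
clock: 45.12
position: [0.622, -0.0132, 0.0371]
eef_rot: [[0.001, 0.057, -0.998], [-0.001, -0.998, -0.057], [-1.0, 0.001, -0.001]]
force: [-11.2, -1.0, 24.4]
finger_gap: 0.006
```

Call:
servo_tool(motion="-0.2 0 0 0 0 0 255;-0.37 0 0 0 0 0 255;-0.57 0 0 0 0 0 255;-1 0 0 0 0 0 255;-1.8 0 0 0 0 0 255;-2.6 0 0 0 0 0 255;-3 0 0 0 0 0 255;-3 0 0 0 0 0 255;-3 0 0 0 0 0 255;-3 0 0 0 0 0 255")

```text
clock: 45.95
position: [0.6212, -0.0134, 0.1236]
eef_rot: [[-0.002, 0.057, -0.998], [-0.0, -0.998, -0.057], [-1.0, 0.0, 0.002]]
force: [0.0, -0.3, -0.5]
finger_gap: 0.01
```

```bash
python3 - <<'E'
from h import *
a=np.radians(3.3); go([0.4683-.018*np.cos(a),-0.0003-.018*np.sin(a),.06],183.3)
p,d=snap('scene','s13');objs('scene',p,d,zmin=.022)
E
```

```text
to [ 0.4503 -0.0013  0.06  ] 183.3 -> [ 2.13 -0.73  5.66] [-0.    0.01 -0.  ] | t 45.95
scene [208. 161.] 258 rect [ 0.341  -0.2468] [0.0546 0.0638] ang 78.2 z50/95 [0.0394 0.0434] [74. 44. 86.]
scene [392. 180.] 323 rect [0.5116 0.2671] [0.0594 0.0549] ang 7.9 z50/95 [0.0393 0.0444] [88. 93. 89.]
scene [355. 187.] 335 rect [0.5225 0.1562] [0.0585 0.0556] ang 7.7 z50/95 [0.0392 0.0435] [87. 93. 88.]
scene [152. 190.] 306 rect [ 0.4464 -0.404 ] [0.061  0.0532] ang 35.5 z50/95 [0.0393 0.0436] [143.  89.  99.]
scene [411. 207.] 374 rect [0.6287 0.2885] [0.0556 0.0579] ang 6.1 z50/95 [0.0394 0.0432] [87. 93. 88.]
scene [371. 215.] 392 rect [0.6433 0.1733] [0.0574 0.0568] ang 6.5 z50/95 [0.0394 0.0435] [88. 93. 89.]
scene [301. 220.] 463 rect [ 0.6227 -0.0104] [0.0689 0.0657] ang 12.9 z50/95 [0.0296 0.047 ] [88. 86. 83.]
scene [491. 238.] 329 rect [0.7809 0.442 ] [0.0097 0.1185] ang 10.8 z50/95 [0.0435 0.0585] [92. 71. 50.]
```

View pics/s13.png

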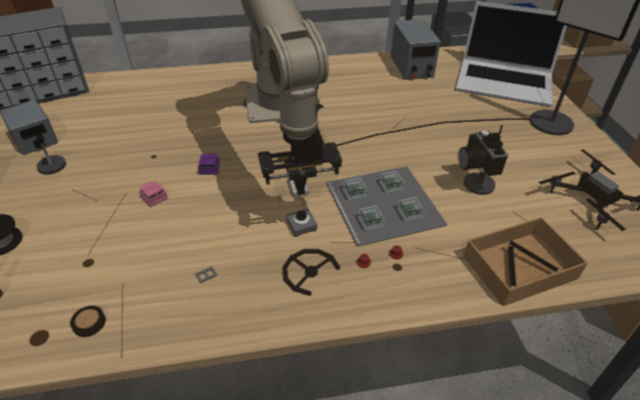

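Call:
servo_tool(motion="0 -0.1 0.8 0 0 0 255;0 -0.3 2 0 0 0 255;0 -0.5 3.2 0 0 0 255;0 -0.6 4.3 0 0 0 255;0.4 -0.7 5.2 0 0 0 255;0.9 -0.73 5.6 0 0 0 255;1.4 -0.73 5.66 0 0 0 255;1.8 -0.73 5.66 0 0 0 255;2 -0.73 5.66 0 0 0 255;2 -0.73 5.66 0 0 0 255;2 -0.73 5.66 0 0 0 255")

```text
clock: 46.92
position: [0.4509, -0.001, 0.0645]
eef_rot: [[-0.001, 0.058, -0.998], [0.0, -0.998, -0.058], [-1.0, -0.001, 0.001]]
force: [1.1, -0.5, 0.3]
finger_gap: 0.006
```

```bash
python3 - <<'E'
from h import *
a=np.radians(3.3); go([0.4683-.018*np.cos(a),-0.0003-.018*np.sin(a),.030],183.3)
E
```

```text
to [ 0.4503 -0.0013  0.03  ] 183.3 -> [1.15 0.01 0.02] [0.   0.01 0.  ] | t 46.92
```

Call:
servo_tool(motion="0.3 0 0 0 0 0 255;0.6 0 0 0 0 0 255;0.8 0 0 0 0 0 255;0.9 0 0 0 0 0 255;0.97 0 0 0 0 0 255;1.03 0 0 0 0 0 255;1.08 0 0 0 0 0 255;1.12 0 0 0 0 0 255;1.15 0 0 0 0 0 255;1.15 0 0 0 0 0 255")

```text
clock: 47.75
position: [0.4495, -0.0012, 0.0303]
eef_rot: [[-0.004, 0.057, -0.998], [-0.001, -0.998, -0.057], [-1.0, 0.001, 0.004]]
force: [-11.1, 0.1, 14.1]
finger_gap: 0.001
```

Call:
servo_tool(motion="0.03 0 0 0 0 0 255;0.03 0 0 0 0 0 255")

```text
clock: 47.92
position: [0.4496, -0.0012, 0.0301]
eef_rot: [[-0.004, 0.057, -0.998], [-0.001, -0.998, -0.057], [-1.0, 0.001, 0.004]]
force: [-15.6, -0.3, 25.5]
finger_gap: 0.008
```

Call:
servo_tool(motion="-0.4 0 0 0 0 0 255;-1.2 0 0 0 0 0 255;-2.2 0 0 0 0 0 255;-3.2 0 0.3 0 0 0 255;-3.5 0 0.9 0 0 0 255;-3.5 0 1 0 0 0 255;-3.5 0 1 0 0 0 255;-3.5 0 1 0 0 0 255")

```text
clock: 48.58
position: [0.421, -0.003, 0.1337]
eef_rot: [[-0.0, 0.057, -0.998], [-0.0, -0.998, -0.057], [-1.0, 0.0, 0.0]]
force: [1.3, 0.3, 0.5]
finger_gap: 0.001
```

```bash
python3 - <<'E'
from h import *
M=wristM();p,d=snap('wrist','w14');objs('wrist',p,d,M,amin=400)
X=cloud('wrist',d,M);a=np.radians(3.3)
for o in(-.018,-.01,0,.01,.018):
    P=[0.4683+o*np.cos(a),-.0003+o*np.sin(a),.032]; u,v=np.round(proj('wrist',P,M)).astype(int)
    print(o,u,v,np.median(X[v-1:v+2,u-2:u+3,2]),p[v,u])
p,d=snap('top','t14');objs('top',p,d,zmin=.022)
E
```

```text
wrist [145.  70.] 5138 rect [0.5224 0.1541] [0.0543 0.0549] ang 7.4 z50/95 [0.04   0.0415] [135. 145. 141.]
wrist [29. 80.] 4097 rect [0.51  0.265] [0.0546 0.055 ] ang 7.0 z50/95 [0.0384 0.0414] [120. 130. 122.]
wrist [320. 143.] 4126 rect [0.4685 0.0009] [0.0796 0.0461] ang 3.2 z50/95 [0.0248 0.0355] [176. 169. 157.]
wrist [528. 291.] 566 rect [ 0.3345 -0.2308] [0.0188 0.0371] ang 82.4 z50/95 [0.0281 0.0405] [ 87.  52. 101.]
-0.018 321 166 0.029229048972434668 [91 80 68]
-0.01 321 158 0.030814877111378813 [92 81 69]
0 321 147 0.03270240770383109 [91 81 69]
0.01 321 135 0.03481307728506622 [92 80 68]
0.018 321 126 0.035999026440329596 [126 116 106]
top [219. 135.] 185 rect [0.7826 0.4344] [0.009  0.1278] ang 9.8 z50/95 [0.0426 0.0592] [89. 66. 43.]
top [294. 181.] 265 rect [0.6431 0.1696] [0.0567 0.0535] ang 5.8 z50/95 [0.0391 0.0446] [101. 104.  97.]
top [259. 183.] 274 rect [0.6276 0.2842] [0.0559 0.0543] ang 6.8 z50/95 [0.0396 0.0441] [102. 104.  98.]
top [349. 192.] 382 rect [ 0.6225 -0.0134] [0.0669 0.0653] ang 14.4 z50/95 [0.0298 0.0467] [103.  97.  92.]
top [296. 217.] 281 rect [0.5233 0.153 ] [0.0555 0.0523] ang 4.8 z50/95 [0.0394 0.0448] [101. 104.  98.]
top [261. 219.] 282 rect [0.5105 0.265 ] [0.0547 0.0548] ang 7.5 z50/95 [0.0398 0.0443] [102. 105.  98.]
top [469. 253.] 286 rect [ 0.4456 -0.4056] [0.0546 0.0547] ang 32.3 z50/95 [0.0402 0.0447] [162.  93. 108.]
top [420. 284.] 291 rect [ 0.3404 -0.2518] [0.0543 0.0539] ang 81.9 z50/95 [0.0402 0.0445] [ 96.  50. 108.]
```

View pics/w14.png

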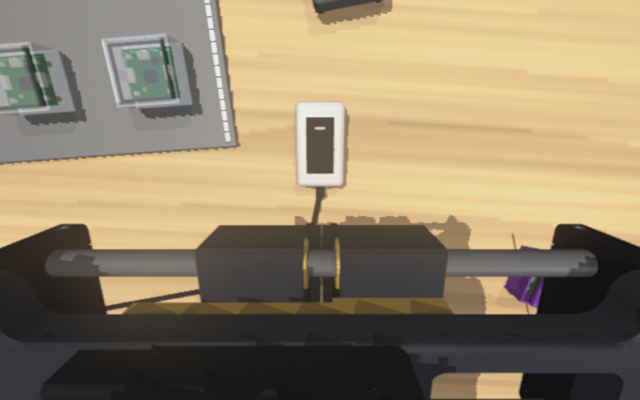

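View pics/t14.png

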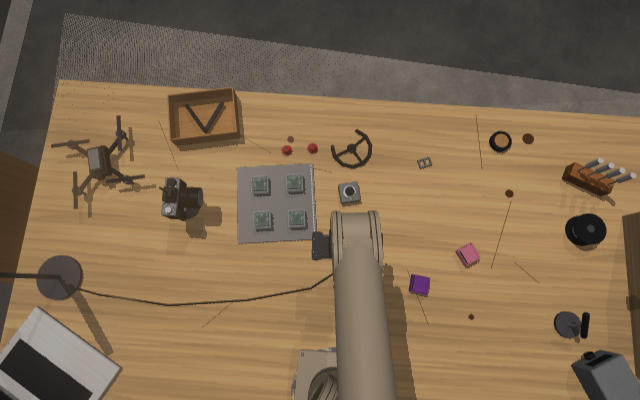

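The rocker's off end is down (29 mm against 36 mm), all four cases are on the board at (260–297, 183–220), and the guard, mounts and buckle haven't moved. The arm is clear, so I'm handing in.

```bash
python3 -c "
from h import *
print(ticket.sign_off())"
```

```text
the job is handed in; nothing more can be done
None
```

I pressed all four lids home, stood the cases upright on the board, and switched the lamp on. I then took two pictures with a halfway pause of about a second each, switched the lamp off, and handed in at about 49 s.

- **Lids:** the fingertips stopped at about 34 mm with 23–37 N on each lid. On the board the lid tops measured about 40 mm, which is the 6 mm board plus a closed case.
- **Positions:** the last overhead and wrist views show all four cases inside the board, none nearer an edge than about 35 mm. One case was knocked about 3 cm aside during the run. I found it again and placed it from its new spot. The guard, mounts and buckle look unmoved in the last picture.
- **Pictures:** on both presses the tip sat at 41.2–41.5 mm at the halfway stop, then reached 37.0–37.1 mm fully down. I raised the fingers clear of the button after each press. The first halfway press briefly read 9.2 N, about the second-stage threshold of 9 N, but the button did not move beyond the stop and I eased off.
- **Lamp:** the rocker's dash end measured 29.5 mm when on and 36 mm after switching off, with the other end at 29.2 mm.

No check failed. I had no direct reading of the lid, button or rocker joints, so these results come from tip height, force and depth images.

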